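Lock the blister press die carriage with a ball-lock pin

ROBOT

A 6-joint arm with a two-finger parallel gripper is mounted at the origin on the work surface. World frame = base frame: x ahead of the robot, y to its left, z up, the work surface at z = 0. Lengths are in m, angles in rad, forces in N, time in s.
With the tool pointing down it reaches from about 0.35 to 0.975 m from the base axis. Payload 4.9 kg.
Tool frame: the origin (TCP) lies on the centre line of the jaws, within the pads' length; the fingertips stand 14 mm ahead of it and the grasp point (between the pads) lies 5 mm behind it; z points along the fingers, y is the line along which they close (so a half turn about z gives the same grasp; the last joint's range is limited). The gripper opens to 85 mm and grips with 20 to 120 N. Pads are 22 mm wide; open, the fingers measure 114 mm over their backs; the gripper's body (76 mm by 85 mm) begins 54 mm behind the grasp point. The pads swing forward as they close: fully open they stand 13 mm farther back than shut.
Start: joints at [1.209, 0.053, 1.613, -0, 1.476, -0.119], TCP at [0.15, 0.607, 0.218] pointing down, gripper open.
Joint ranges: [-3.01, 3.01], [-1.01, 2.22], [0.06, 2.58], [-1.02, 4.17], [0.09, 2.62], [-3.14, 3.14]. Speed limits (rad/s): [2.57, 2.57, 3.14, 3.14, 3.14, 3.14].

INTERFACE

Orientations are given as a unit quaternion [w, x, y, z].
In Python, from plant import * gives the robot as it stands.
- The arm moves only by the tool send_rows, never from a script. Its argument "steps" is a list of rows, each an object with "translation": the shift along the tool's x, y, z in cm, a list of three; "delta_rot": the turn, a rotation vector about the tool's x, y, z in rad, a list of three; "jaw": the finger opening in cm, from 0 to 8.54. In form: [{"translation": [dx, dy, dz], "delta_rot": [rx, ry, rz], "jaw": jaw}, ...]. A call has exactly 8 rows; each row is the pose to reach, as a shift and turn from the pose commanded when the call began, along the tool's axes at that moment; what a row does not reach only later rows make up. A row lasts 1/10 s, in which the tool goes at most 50 mm and 8.59 degrees, less where a joint would pass 70% of its speed; a pose out of reach is approached as far as the arm can. A call with a gripper value outside its range is refused whole. The fingers move at their own pace and stop on an object; the grip force is fixed at half the most. Time passes only in rows, so rows that repeat a pose let the fingers close, or fill a call up. It gives the time, the measured TCP pose, the force, the opening and the grip force at its end, in the units of the state.
- state(): the state, without advancing time (a new reading comes with each control period).
- grab_frame(name): name is "scene" or "top" or "wrist"; returns a dict with "pixels" (480x640x3 uint8, blue, green, red), "range_z" (480x640 float32, m along the optical axis (not along the pixel's ray), 0 where there is no reading), "fx", "fy", "cx", "cy" (pixels), "rvec" (rotation vector, rad) and "tvec" (3), from world to camera coordinates, as OpenCV has them. Camera axes: x right, y down, z forward; pixel columns grow to the right and rows downward; lengths in m; the calibration is good to about 2 mm. A picture is of the moment at which its call begins.
- job_done(): hands the job in; it is judged then, once.
The state is a dict: "time": time; "joint_pos": joint angles; "joint_vel": joint speeds; "joint_efforts": joint torques, N m; "tool_pos": TCP position; "tool_rot": TCP orientation; "contact_force": force on the tool from outside, world axes, zero at the start; "ft_torque": the same for the moment, N m; "gripper_width": opening from 0.0 (shut) to 1.0 (fully open); "grasp_force": force on a finger pad.
Only numpy, scipy, OpenCV 4.12 (cv2) and the standard library are available. Lean on these libraries where they do the work, as an engineer would, in place of code of your own. Each camera call takes 0.05 s, during which the arm holds its last target. There are 200 camera calls.

TASK

Slide the die carriage of the blister press gently all the way home against its stop, then take the red ball-lock pin from its rack and, holding its green thumb button squeezed in, put it down through the blue lock fork and the carriage's brass tongue until its collar sits flush on the fork, feeling for the hole without forcing or dropping the pin. Let go so that the button springs out and the pin is locked, with the carriage still home. Leave the emergency stop, the spare punch and the wrench alone.

Things in the scene. Friction and masses are not known exactly. Their poses are not given: they have to be found in the camera images.
- press: Fixed benchtop blister press. Origin on the table under the centre of the die carriage when home; x across the carriage, +y into the press (the carriage slides home along +y), z up. Base plate 15 mm thick, x -175 to 125, y -200 to 380 mm. Tall parts (column, motor, punch, clear guards, up to 485 mm) lie at y > 120, |x| < 85 mm; all else is under 95 mm high.
- lock_mark (a point): Nominal lock hole on the blue fork's top face, 58 mm up, fixed to the press at x -115, y 0 mm; axes as the press. The fork is bolted in slots: its upright 14 mm hole (no lead-in) is at y 0 but up to 7 mm to the mark's -x or +x side, unmeasured, new each time, unyielding: look or feel for it. Flat top: y +-22 mm, x from 34 mm below to 20 mm above the hole's. Keep pushes under 25 N.
- carriage (a joint): Die carriage position in m: 0 = home on its rigid stop, up to 0.11 drawn out (press -y). Starts 0.04 to 0.09. Friction about 4 N; stays where it is left.
- handle (a point): Middle of the carriage's upright black handle post, 20 mm diameter, 51 to 92 mm above the table, this point at 72 mm. Moves with the carriage; axes as the press.
- pin_grip (a point): On the axis of the loose ball-lock pin (about 150 g) at button height, 30 mm above the underside of its collar; z up along the pin. Red block 30 (x) by 24 mm (y), 4 to 46 mm above the collar's underside; collar 32 mm wide, 4 mm thick. Green button, 12 mm wide, 4 mm proud on the +y face: gripping the block across its y squeezes it in.
- pin_tip (a point): Middle of the pin's foot, 66 mm below pin_grip (36 mm below the collar's underside); axes as pin_grip. Shank 12 mm wide, last 3 mm tapering to 10 mm. A brass lock ball, 4 to 8 mm above the foot, sticks out 3.5 mm on the +y side and sinks in as the button goes in; only then does the shank fit the hole. Seated, it springs out 2 mm below the lower plate.
- pin_button (a joint): Travel of the pin's thumb button in m: 0 out (ball out, locked), 0.004 flush with the block (ball fully in). Spring: starts to move at 2.5 N, fully in at 6 N, so grip with 15 N or more.
- rack_top (a point): Centre of the top of the fixed white pin rack, 60 by 60 mm, 45 mm high, foot 90 mm square. The pin stands in its loose 26 mm hole with the collar on the rack's top.
- estop (a joint): Emergency stop mushroom, travel in m, 0 = not pressed; must stay so.
- estop_top (a point): Top of the red emergency stop, 36 mm diameter on a yellow base 52 mm wide, about 22 mm above the table; leave alone.
- punch: Loose spare steel punch standing upright, 32 mm diameter foot, 50 mm high; origin under its centre; leave alone.
- wrench: Loose wrench lying flat on the table, about 170 mm long, along its x, origin near its middle; leave alone.
- tongue (a point): Centre of the brass tongue's slot (moves with the carriage; axes as the press). The slot, 32 mm in x by 16 mm in y, runs between the fork's two 8 mm plates (tops 58 and 40 mm above the table, one common hole); it lies under the hole only when the carriage is home. Tongue 8 mm thick, centre 45 mm up. Below the fork the pin is free down to the base plate.
Mind the look-alikes: they are no part of the job. Of the things like the part that bears pin_grip, leave any that is purple or white; of the rest the larger one is meant.

How it is judged:
By the outcome, as a careful person would: the job done as asked, in the order asked, and still so for the second after the job is handed in, with the robot touching nothing.
It also fails if it takes over 64 s, if anything falls off the work surface, if the arm or the gripper's body presses on something with over 40 N, if the wrist force passes 120 N, or if a joint passes its speed limit or range.

## Working session

There is one attempt and no reset: what is moved stays moved. The work goes in short steps, Python scripts to look and compute and a tool call to move; the robot and the scene stay as the last step left them, time stands still between calls to the robot, and variables do not carry over. Pictures are saved under pics/ and viewed, at most 10 in all, crops included, and the job is handed in when it is done.

Besides the shell and the picture viewer there is one more tool, called after "Emit:" as name(argument=value, ...) on one line, values as JSON. send_rows: Moves the arm, as the interface text tells. Its arguments: {"type":"object","properties":{"steps":{"type":"array","items":{"type":"object","properties":{"translation":{"type":"array","items":{"type":"number"}},"delta_rot":{"type":"array","items":{"type":"number"}},"jaw":{"type":"number"}}}}},"required":["steps"]}

```bash
mkdir -p pics; cat > h.py <<'E'
from plant import *
import numpy as np, cv2
def cam(n):
    f=grab_frame(n); f['R']=cv2.Rodrigues(np.array(f['rvec'],float))[0]; f['t']=np.array(f['tvec'],float).ravel(); return f
def onplane(f,u,v,z):
    d=f['R'].T@np.array([(u-f['cx'])/f['fx'],(v-f['cy'])/f['fy'],1.]); o=-f['R'].T@f['t']
    return o+d*(z-o[2])/d[2]
def proj(f,p):
    c=f['R']@np.array(p,float)+f['t']; return np.array([f['fx']*c[0]/c[2]+f['cx'],f['fy']*c[1]/c[2]+f['cy']])
def cloud(f):
    z=f['range_z']; v,u=np.mgrid[:z.shape[0],:z.shape[1]]
    c=np.stack([(u-f['cx'])/f['fx']*z,(v-f['cy'])/f['fy']*z,z],-1)
    return (c-f['t'])@f['R']
def hsv(f): return cv2.cvtColor(np.ascontiguousarray(f['pixels']),cv2.COLOR_BGR2HSV)
def tool():
    from scipy.spatial.transform import Rotation as Ro
    s=state(); q=s['tool_rot']; return np.array(s['tool_pos']),Ro.from_quat([q[1],q[2],q[3],q[0]]).as_matrix(),s
E
python3 - <<'E'
from h import *
for n in('scene','top'):
    f=cam(n); cv2.imwrite(f'pics/{n}0.png',f['pixels']); print(n,f['fx'],f['cx'],-f['R'].T@f['t'],f['R'].round(2).tolist())
    np.savez(f'{n}0.npz',**f)
p,R,s=tool();print(p,R.round(3),s['contact_force'],s['time'])
E
```

```text
scene 532.4736597719706 316.8317529712657 [ 1.26370128 -0.44723538  0.80608061] [[0.48, 0.88, -0.02], [0.59, -0.34, -0.73], [-0.65, 0.34, -0.68]]
top 447.93933255794343 322.24329656661826 [ 0.42299363 -0.07028984  1.00315396] [[-0.0, -1.0, 0.01], [-0.99, -0.0, -0.14], [0.14, -0.01, -0.99]]
[0.1500547  0.60610945 0.21697926] [[-0.971  0.24  -0.001]
 [ 0.24   0.971 -0.002]
 [ 0.    -0.002 -1.   ]] [-0.24776443 -0.18412062 -0.87721384] 0.1
```

View pics/scene0.png

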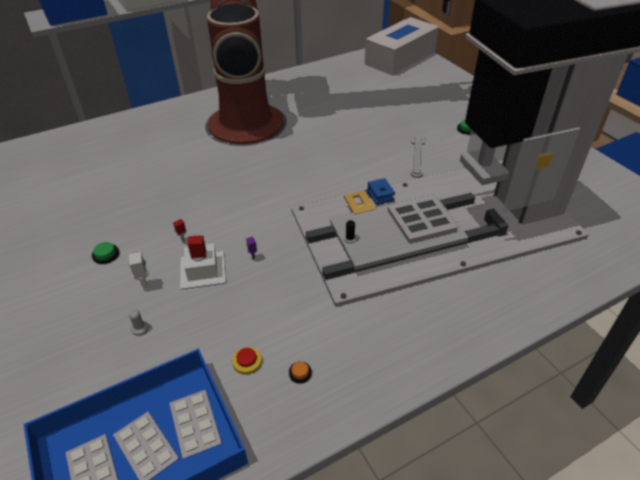

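View pics/top0.png

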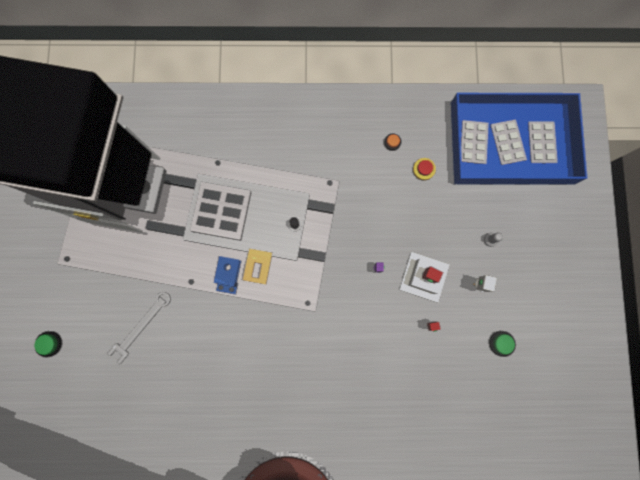

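Top view: the red pin stands in the white rack at (432,274). The look-alikes are a small red one at (434,326), a purple one at (379,267) and a white one at (487,283). The larger red one is meant, and it's the one in the rack. The blue fork is at (228,270), the brass tongue at (257,267) and the black handle at (294,223).

```bash
python3 - <<'E'
from h import *
f=dict(np.load('top0.npz')); P=cloud(f); H=hsv(f); z=P[...,2]
pl=((abs(z-0.015)<.006)&(f['range_z']>0)).astype(np.uint8); pl[:, :60]=0; pl[320:]=0; pl[:130]=0
pl=cv2.morphologyEx(pl,cv2.MORPH_OPEN,np.ones((5,5)))
print('table z',np.median(z[380:420,200:400]))
def fit(pts):
    w=np.array([onplane(f,u,v,.015)[:2] for u,v in pts]); 
    vx,vy,x,y=cv2.fitLine(w.astype(np.float32),cv2.DIST_HUBER,0,.001,.001).ravel(); return np.array([x,y]),np.array([vx,vy])
# right edge: last plate pixel in each row; bottom edge: last in each col
re=[(np.where(pl[v])[0].max()+.5,v) for v in range(190,300,3)]
be=[(u,np.where(pl[:,u])[0].max()+.5) for u in range(80,305,5)]
p1,d1=fit(re); p2,d2=fit(be)
d1*=np.sign(d1[0]); d2*=np.sign(d2[1])
print('xdir',d1,np.degrees(np.arctan2(d1[1],d1[0])),'ydir',d2,np.degrees(np.arctan2(d2[1],d2[0]))-90)
s=np.linalg.solve(np.c_[d1,-d2],p2-p1); c=p1+s[0]*d1; print('corner',c)
a=np.arctan2(d2[1],d2[0])-np.pi/2
a2=np.arctan2(d1[1],d1[0]); a=.5*(a+a2)
X=np.array([np.cos(a),np.sin(a)]);Y=np.array([-X[1],X[0]])
o=c+.175*X+.2*Y; print('press',o,np.degrees(a),'corner2',proj(f,[*(o+.125*X-.2*Y),.015]))
T=lambda w:((w[:2]-o)@X,(w[:2]-o)@Y)
def blob(m,zp,name,box):
    mm=np.zeros_like(m);u0,v0,u1,v1=box;mm[v0:v1,u0:u1]=m[v0:v1,u0:u1]
    n,l,st,ce=cv2.connectedComponentsWithStats(mm.astype(np.uint8))
    i=1+st[1:,4].argmax(); w=onplane(f,*ce[i],zp); print(name,ce[i],st[i],w,'press',np.round(T(w),4),'z',np.median(z[l==i]), 'cloud',np.median(P[l==i],0))
h,S,V=[H[...,i].astype(int) for i in range(3)]
blob((V<50),.092,'handle',(284,214,304,234))
blob((abs(h-110)<15)&(S>120)&(z>.05),.058,'fork',(205,245,245,300))
blob((abs(h-22)<8)&(S>90),.049,'tongue',(240,240,275,295))
blob(((h<8)|(h>172))&(S>130)&(z>.05),.091,'pin',(405,250,455,300))
blob((S<60)&(V>120)&(abs(z-.045)<.006),.045,'rack',(395,245,460,305))
blob(((h<8)|(h>172))&(S>130),.03,'smallred',(420,310,450,340))
print('mark px',proj(f,[*(o-.115*X),.058]),'handle home px',)
A=f['pixels'][160:320,200:460]; cv2.imwrite('pics/c1.png',cv2.resize(A,None,fx=3,fy=3,interpolation=cv2.INTER_CUBIC))
E
```

```text
table z -0.0005023710924494649
xdir [ 0.9838585  -0.17894803] -10.308491 ydir [0.17977183 0.9837083 ] -10.356476
corner [ 0.41060418 -0.06186035]
press [0.6186383  0.10350837] -10.33248 corner2 [339.06929478 179.58971577]
handle [294.41666667 225.66666667] [292 224   6   4  12] [ 0.58560577 -0.01934275  0.092     ] press [-0.0105 -0.1268] z 0.08338556711359026 cloud [ 0.58706197 -0.01871023  0.08338557]
fork [226.49798387 271.61491935] [215 257  25  30 496] [0.49328136 0.12488891 0.058     ] press [-0.1272 -0.0015] z 0.0573292306395234 cloud [0.4924109  0.12575839 0.05732923]
tongue [257.0708402  265.38714992] [243 249  28  35 607] [0.50722535 0.06201249 0.049     ] press [-0.1022 -0.0608] z 0.04841399105447337 cloud [0.51010741 0.06073099 0.04841399]
pin [433.33098592 274.30985915] [426 268  16  14 142] [ 0.48521561 -0.30324752  0.091     ] press [-0.0583 -0.4241] z 0.09015821721475267 cloud [ 0.48578462 -0.30303253  0.09015822]
rack [426.94311927 275.95412844] [411 258  36  36 545] [ 0.48483899 -0.301171    0.045     ] press [-0.059  -0.4221] z 0.04437931113877362 cloud [ 0.48248515 -0.29787541  0.04437931]
smallred [434.04761905 326.01587302] [429 323  11   8  63] [ 0.37872181 -0.31640895  0.03      ] press [-0.1607 -0.4561] z 0.055120268849450114 cloud [ 0.37988091 -0.30971996  0.05512027]
mark px [227.02506663 265.8304692 ] handle home px
```

View pics/c1.png

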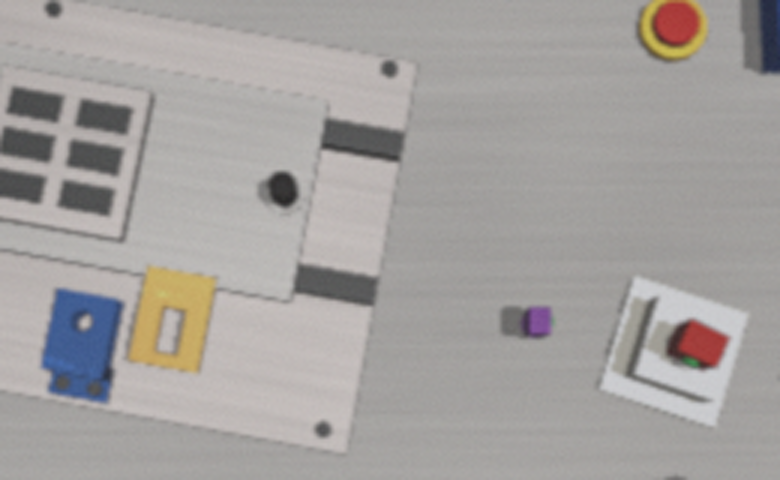

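The larger red block stands in the rack at crop (700,343), with its green button at (690,362) facing world −x. That confirms the target pin. The fork's hole is at crop (84,323), the tongue slot at (171,330) and the handle at (283,188).

```bash
cat >> h.py <<'E'
o=np.array([.6186,.1035]); a=np.radians(-10.33); X=np.array([np.cos(a),np.sin(a)]);Y=np.array([-X[1],X[0]])
W=lambda x,y:o+x*X+y*Y
T=lambda w:np.array([(np.array(w)[:2]-o)@X,(np.array(w)[:2]-o)@Y])
def goto(x,y,z,yaw=None):
    "print translation cm and rotvec to bring TCP to xyz pointing down with tool y at angle yaw deg"
    from scipy.spatial.transform import Rotation as Ro
    p,R,s=tool(); 
    if yaw is None: yaw=np.degrees(np.arctan2(R[1,1],R[0,1]))
    c,d=np.cos(np.radians(yaw)),np.sin(np.radians(yaw))
    G=np.array([[-d,c,0],[c,d,0],[0,0,-1.]])
    print('move',(R.T@(np.array([x,y,z])-p)*100).round(2),'rot',Ro.from_matrix(R.T@G).as_rotvec().round(3))
E
python3 - <<'E'
from h import *
f=dict(np.load('top0.npz')); P=cloud(f); z=P[...,2]
m=(z>.06)&(z<.1); m[:,:280]=0;m[:,310:]=0;m[:200]=0;m[240:]=0
print('handle',P[m].mean(0),T(P[m].mean(0)),P[m].min(0),P[m].max(0))
for zz in(.058,.04): w=onplane(f,228,267.7,zz);print('hole',w,T(w))
w=W(-.006,-.19); print(w); goto(*w,.2,-10.33)
E
```

```text
handle [ 0.593914   -0.01865942  0.08667771] [-0.00238057 -0.12460601] [ 0.58597374 -0.02748316  0.06026771] [ 0.60477372 -0.00962736  0.09462588]
hole [0.50154771 0.12196507 0.058     ] [-0.11846613 -0.00282373]
hole [0.50304374 0.12562647 0.04      ] [-0.1176509   0.00104659]
[ 0.57862696 -0.08234444]
move [-58.15 -56.52   1.79] rot [-2.000e-03  1.000e-03  1.508e+00]
```

Emit:
send_rows(steps=[{"translation": [-58,-56.5,1.8],"delta_rot": [-0.002,0.001,1.508],"jaw": 0},{"translation": [-58,-56.5,1.8],"delta_rot": [-0.002,0.001,1.508],"jaw": 0},{"translation": [-58,-56.5,1.8],"delta_rot": [-0.002,0.001,1.508],"jaw": 0},{"translation": [-58,-56.5,1.8],"delta_rot": [-0.002,0.001,1.508],"jaw": 0},{"translation": [-58,-56.5,1.8],"delta_rot": [-0.002,0.001,1.508],"jaw": 0},{"translation": [-58,-56.5,1.8],"delta_rot": [-0.002,0.001,1.508],"jaw": 0},{"translation": [-58,-56.5,1.8],"delta_rot": [-0.002,0.001,1.508],"jaw": 0},{"translation": [-58,-56.5,1.8],"delta_rot": [-0.002,0.001,1.508],"jaw": 0}])

```text
time: 0.9
tool_pos: [0.3616, 0.265, 0.2088]
tool_rot: [-0.0, 0.663, 0.749, 0.001]
contact_force: [1.0, 0.7, 0.2]
gripper_width: -0.0
grasp_force: 0.0
```

```bash
python3 -c "
from h import *
goto(*W(0,-.19),.2,-10.33); print(tool())"
```

```text
move [-37.3   17.88   0.84] rot [ 0.001 -0.002  0.303]
(array([0.36156395, 0.26502866, 0.20882516]), array([[-1.21926295e-01,  9.92538935e-01,  6.64582674e-04],
       [ 9.92538076e-01,  1.21925147e-01,  1.55780299e-03],
       [ 1.46515078e-03,  8.49560755e-04, -9.99998566e-01]]), {'time': 0.9, 'joint_pos': array([ 4.65530924e-01, -3.88728117e-01,  2.01780441e+00,  1.09564130e-03,
        1.51122324e+00,  3.43236462e-01]), 'joint_vel': array([-1.12771329e+00, -1.70478283e-01,  1.40175312e-01,  7.37698741e-04,
        2.04057860e-02,  3.74590170e-01]), 'joint_efforts': array([ 6.27742141e+00, -2.06337798e+01, -3.68610084e+01,  3.01802438e-02,
        2.18622540e-01, -3.01438104e-01]), 'tool_pos': array([0.36156395, 0.26502866, 0.20882516]), 'tool_rot': array([-2.67221487e-04,  6.62598507e-01,  7.48974300e-01,  8.03553521e-04]), 'contact_force': array([1.01259779, 0.7482675 , 0.19568428]), 'ft_torque': array([0.07270145, 0.01520423, 0.02531074]), 'grasp_force': 0.0, 'gripper_width': -0.00032837371987125714})
```

Emit:
send_rows(steps=[{"translation": [-37.3,17.9,0.8],"delta_rot": [0,0,0.303],"jaw": 0},{"translation": [-37.3,17.9,0.8],"delta_rot": [0,0,0.303],"jaw": 0},{"translation": [-37.3,17.9,0.8],"delta_rot": [0,0,0.303],"jaw": 0},{"translation": [-37.3,17.9,0.8],"delta_rot": [0,0,0.303],"jaw": 0},{"translation": [-37.3,17.9,0.8],"delta_rot": [0,0,0.303],"jaw": 0},{"translation": [-37.3,17.9,0.8],"delta_rot": [0,0,0.303],"jaw": 0},{"translation": [-37.3,17.9,0.8],"delta_rot": [0,0,0.303],"jaw": 0},{"translation": [-37.3,17.9,0.8],"delta_rot": [0,0,0.303],"jaw": 0}])

```text
time: 1.7
tool_pos: [0.5794, -0.0706, 0.2005]
tool_rot: [-0.001, 0.766, 0.642, 0.001]
contact_force: [1.0, 1.2, 1.2]
gripper_width: -0.001
grasp_force: 0.0
```

```bash
python3 -c "
from h import *
goto(*W(0,-.175),.077,-10.33);p,R,s=tool(); print(T(p),p)
f=cam('wrist');cv2.imwrite('pics/w1.png',f['pixels']);np.savez('w1.npz',**f);print(proj(f,[*W(-.115,0),.058]))"
```

```text
move [ 0.3   0.75 12.35] rot [-0.    -0.002  0.005]
[-0.00739454 -0.17828103] [ 0.57935643 -0.07056535  0.20049591]
[154.15130208 -48.10900489]
```

Emit:
send_rows(steps=[{"translation": [0.3,0.75,4],"delta_rot": [0,0,0.005],"jaw": 0},{"translation": [0.3,0.75,8],"delta_rot": [0,0,0.005],"jaw": 0},{"translation": [0.3,0.75,12.3],"delta_rot": [0,0,0.005],"jaw": 0},{"translation": [0.3,0.75,12.3],"delta_rot": [0,0,0.005],"jaw": 0},{"translation": [0.6,0.75,12.3],"delta_rot": [0,0,0.005],"jaw": 0},{"translation": [1.1,0.75,12.3],"delta_rot": [0,0,0.005],"jaw": 0},{"translation": [1.6,0.75,12.3],"delta_rot": [0,0,0.005],"jaw": 0},{"translation": [2.1,0.75,12.3],"delta_rot": [0,0,0.005],"jaw": 0}])

```text
time: 2.55
tool_pos: [0.5916, -0.0487, 0.0807]
tool_rot: [0.001, 0.768, 0.641, 0.002]
contact_force: [-0.8, 0.1, 0.2]
gripper_width: 0.005
grasp_force: 0.0
```

```bash
python3 -c "
from h import *
p,R,s=tool(); print(T(p),p,R.round(3),s['contact_force'])
f=cam('top');cv2.imwrite('pics/t2.png',cv2.resize(f['pixels'][160:320,150:350],(800,640))[:600]);p,R,s=tool(); print(T(p),s['contact_force'])"
```

```text
[ 0.00072352 -0.1545524 ] [ 0.59159786 -0.04867705  0.08072831] [[ 0.179  0.984  0.005]
 [ 0.984 -0.179  0.001]
 [ 0.002  0.004 -1.   ]] [-0.77631094  0.13739777  0.17584474]
[ 0.0003223  -0.15390395] [0.36959061 1.43837841 0.06253425]
```

View pics/t2.png

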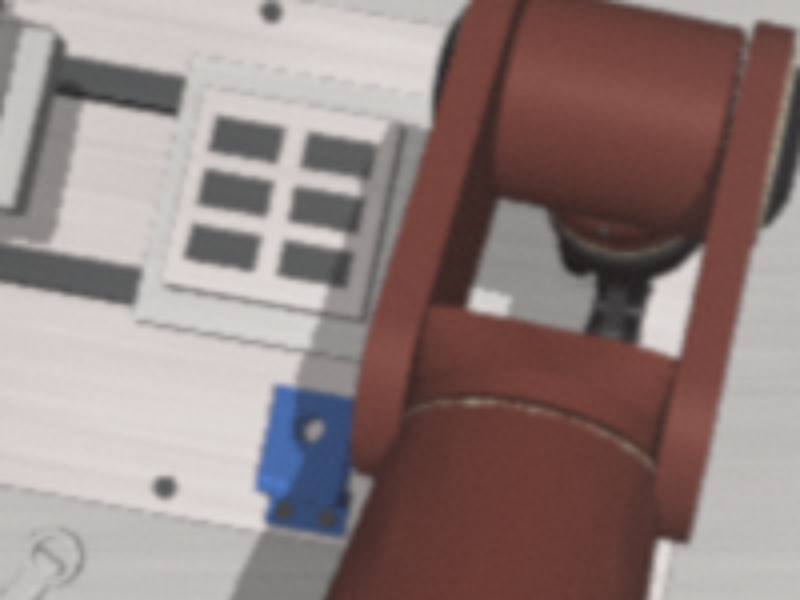

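The arm now hides the carriage; the fork's hole shows at (315,430). I'll push slowly and watch the force.

Emit:
send_rows(steps=[{"translation": [0.4,0,0.3],"delta_rot": [0,0,0],"jaw": 0},{"translation": [0.8,0,0.3],"delta_rot": [0,0,0],"jaw": 0},{"translation": [1.2,0,0.3],"delta_rot": [0,0,0],"jaw": 0},{"translation": [1.6,0,0.3],"delta_rot": [0,0,0],"jaw": 0},{"translation": [2.0,0,0.3],"delta_rot": [0,0,0],"jaw": 0},{"translation": [2.4,0,0.3],"delta_rot": [0,0,0],"jaw": 0},{"translation": [2.8,0,0.3],"delta_rot": [0,0,0],"jaw": 0},{"translation": [3.2,0,0.3],"delta_rot": [0,0,0],"jaw": 0}])

```text
time: 3.4
tool_pos: [0.5956, -0.0174, 0.075]
tool_rot: [-0.0, 0.768, 0.641, 0.0]
contact_force: [-1.5, -5.0, -0.9]
gripper_width: -0.002
grasp_force: 2.2
```

```bash
python3 -c "
from h import *
p,R,s=tool(); print(T(p),p,s['contact_force']@np.r_[Y,0],s['contact_force'])"
```

```text
[-0.00098604 -0.12309559] [ 0.59555677 -0.01742355  0.07498062] -5.196050154948166 [-1.51195433 -5.00607252 -0.86867667]
```

Emit:
send_rows(steps=[{"translation": [0.35,0,0],"delta_rot": [0,0,0],"jaw": 0},{"translation": [0.7,0,0],"delta_rot": [0,0,0],"jaw": 0},{"translation": [1.05,0,0],"delta_rot": [0,0,0],"jaw": 0},{"translation": [1.4,0,0],"delta_rot": [0,0,0],"jaw": 0},{"translation": [1.75,0,0],"delta_rot": [0,0,0],"jaw": 0},{"translation": [2.1,0,0],"delta_rot": [0,0,0],"jaw": 0},{"translation": [2.35,0,0],"delta_rot": [0,0,0],"jaw": 0},{"translation": [2.5,0,0],"delta_rot": [0,0,0],"jaw": 0}])

```text
time: 4.2
tool_pos: [0.6001, 0.0074, 0.0751]
tool_rot: [-0.001, 0.768, 0.641, 0.001]
contact_force: [-1.8, -4.2, -1.1]
gripper_width: 0.006
grasp_force: 2.1
```

```bash
python3 -c "
from h import *
p,R,s=tool(); print(T(p),p,s['contact_force']@np.r_[Y,0],s['contact_force'])
f=cam('scene');H=hsv(f);m=(abs(H[...,0].astype(int)-22)<8)&(H[...,1]>90);m[:170]=0;m[230:]=0;m[:,:320]=0;m[:,420:]=0
c=f['pixels'][150:290,280:520];cv2.imwrite('pics/s3.png',cv2.resize(c,None,fx=3,fy=3))
v,u=np.where(m);P=cloud(f);print(len(u),P[m].mean(0),T(P[m].mean(0)));g=dict(np.load('scene0.npz'));
"
```

```text
[-0.00093275 -0.09785059] [0.60013606 0.0074027  0.07511618] -4.485079631906371 [-1.80179725 -4.23055804 -1.14124801]
101 [0.53937262 0.1110811  0.05019529] [-0.07930263 -0.00674863]
```

View pics/s3.png

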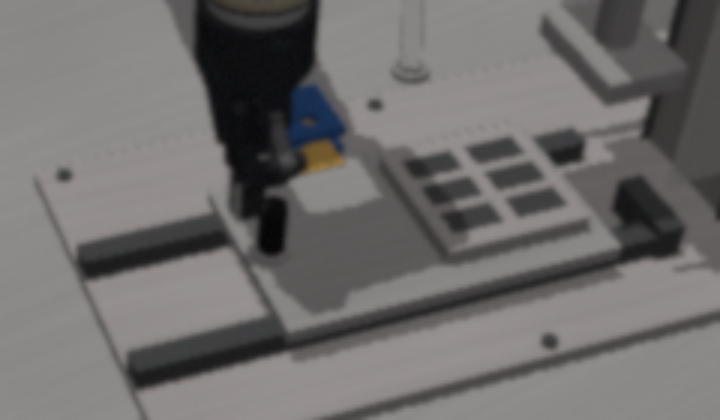

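The carriage is nearly home: the tongue is under the fork at (320,155) and the rear stop is at (650,215). I'll finish with a slow push.

Emit:
send_rows(steps=[{"translation": [0.12,0,0],"delta_rot": [0,0,0],"jaw": 0},{"translation": [0.24,0,0],"delta_rot": [0,0,0],"jaw": 0},{"translation": [0.36,0,0],"delta_rot": [0,0,0],"jaw": 0},{"translation": [0.48,0,0],"delta_rot": [0,0,0],"jaw": 0},{"translation": [0.6,0,0],"delta_rot": [0,0,0],"jaw": 0},{"translation": [0.7,0,0],"delta_rot": [0,0,0],"jaw": 0},{"translation": [0.8,0,0],"delta_rot": [0,0,0],"jaw": 0},{"translation": [0.9,0,0],"delta_rot": [0,0,0],"jaw": 0}])

```text
time: 5.05
tool_pos: [0.6017, 0.016, 0.0752]
tool_rot: [-0.0, 0.768, 0.641, 0.001]
contact_force: [-1.8, -3.8, -1.4]
gripper_width: 0.001
grasp_force: 2.1
```

```bash
python3 -c "
from h import *
p,R,s=tool(); print(T(p),p,s['contact_force']@np.r_[Y,0],s['contact_force'])"
```

```text
[-0.00089924 -0.08909575] [0.60173892 0.01600962 0.07517613] -4.043846971670348 [-1.8367798  -3.7756794  -1.37800518]
```

Emit:
send_rows(steps=[{"translation": [0.08,0,0],"delta_rot": [0,0,0],"jaw": 0},{"translation": [0.16,0,0],"delta_rot": [0,0,0],"jaw": 0},{"translation": [0.22,0,0],"delta_rot": [0,0,0],"jaw": 0},{"translation": [0.28,0,0],"delta_rot": [0,0,0],"jaw": 0},{"translation": [0.34,0,0],"delta_rot": [0,0,0],"jaw": 0},{"translation": [0.4,0,0],"delta_rot": [0,0,0],"jaw": 0},{"translation": [0.45,0,0],"delta_rot": [0,0,0],"jaw": 0},{"translation": [0.5,0,0],"delta_rot": [0,0,0],"jaw": 0}])

```text
time: 5.85
tool_pos: [0.6027, 0.0208, 0.0752]
tool_rot: [-0.0, 0.768, 0.641, 0.001]
contact_force: [-1.1, -3.8, -1.7]
gripper_width: -0.0
grasp_force: 2.0
```

```bash
python3 -c "
from h import *
p,R,s=tool(); print(T(p),p,s['contact_force']@np.r_[Y,0],s['contact_force'])"
```

```text
[-0.00086304 -0.08417316] [0.60265724 0.02084594 0.0751964 ] -3.9714880077685195 [-1.05689081 -3.84428    -1.74376197]
```

Emit:
send_rows(steps=[{"translation": [0.06,0,0],"delta_rot": [0,0,0],"jaw": 0},{"translation": [0.12,0,0],"delta_rot": [0,0,0],"jaw": 0},{"translation": [0.18,0,0],"delta_rot": [0,0,0],"jaw": 0},{"translation": [0.24,0,0],"delta_rot": [0,0,0],"jaw": 0},{"translation": [0.3,0,0],"delta_rot": [0,0,0],"jaw": 0},{"translation": [0.36,0,0],"delta_rot": [0,0,0],"jaw": 0},{"translation": [0.42,0,0],"delta_rot": [0,0,0],"jaw": 0},{"translation": [0.48,0,0],"delta_rot": [0,0,0],"jaw": 0}])

```text
time: 6.65
tool_pos: [0.6032, 0.024, 0.0751]
tool_rot: [0.001, 0.768, 0.641, -0.001]
contact_force: [-3.1, -9.5, -2.4]
gripper_width: 0.001
grasp_force: 5.1
```

```bash
python3 -c "
from h import *
p,R,s=tool(); print(T(p),p,s['contact_force']@np.r_[Y,0],s['contact_force'])"
```

```text
[-0.00089628 -0.08096923] [0.60319905 0.02400389 0.07513786] -9.885046581253128 [-3.11615251 -9.47992377 -2.4350973 ]
```

Emit:
send_rows(steps=[{"translation": [0.03,0,0],"delta_rot": [0,0,0],"jaw": 0},{"translation": [0.05,0,0],"delta_rot": [0,0,0],"jaw": 0},{"translation": [0.08,0,0],"delta_rot": [0,0,0],"jaw": 0},{"translation": [0.1,0,0],"delta_rot": [0,0,0],"jaw": 0},{"translation": [0.1,0,0],"delta_rot": [0,0,0],"jaw": 0},{"translation": [0.1,0,0],"delta_rot": [0,0,0],"jaw": 0},{"translation": [0.1,0,0],"delta_rot": [0,0,0],"jaw": 0},{"translation": [0.1,0,0],"delta_rot": [0,0,0],"jaw": 0}])

```text
time: 7.45
tool_pos: [0.6032, 0.0241, 0.0751]
tool_rot: [0.001, 0.768, 0.641, -0.001]
contact_force: [-4.0, -10.6, -0.7]
gripper_width: 0.003
grasp_force: 5.9
```

```bash
python3 -c "
from h import *
p,R,s=tool(); print(T(p),p,s['contact_force']@np.r_[Y,0],s['contact_force'])
goto(*W(-.03,-.10),.22,-10.33)"
```

```text
[-0.0008831  -0.08087652] [0.60322865 0.02409274 0.07512906] -11.17821919882996 [ -3.99509724 -10.63419562  -0.70827587]
move [ -1.96  -2.92 -14.48] rot [-0.     0.003  0.   ]
```

Emit:
send_rows(steps=[{"translation": [-2,0,0],"delta_rot": [0,0,0],"jaw": 0},{"translation": [-3,0,-1],"delta_rot": [0,0,0],"jaw": 0},{"translation": [-3,0,-6],"delta_rot": [0,0,0],"jaw": 0},{"translation": [-3,-2,-11],"delta_rot": [0,0,0],"jaw": 0},{"translation": [-2,-7,-14],"delta_rot": [0,0,0],"jaw": 0},{"translation": [-2,-11,-14],"delta_rot": [0,0,0],"jaw": 0},{"translation": [-2,-11,-14],"delta_rot": [0,0,0],"jaw": 0},{"translation": [-2,-11,-14],"delta_rot": [0,0,0],"jaw": 0}])

```text
time: 8.25
tool_pos: [0.4921, 0.0272, 0.2172]
tool_rot: [0.001, 0.768, 0.641, 0.003]
contact_force: [0.1, -0.4, -0.1]
gripper_width: 0.002
grasp_force: 0.0
```

```bash
python3 -c "
from h import *
p,R,s=tool(); print(T(p),p,s['contact_force'])
f=cam('wrist');np.savez('w2.npz',**f);cv2.imwrite('pics/w2.png',f['pixels']);print(proj(f,[*W(-.115,0),.058]),-f['R'].T@f['t'],f['R'].round(2).tolist(),f['fx'])
w=onplane(f,f['cx'],f['cy'],.058);print(T(w))"
```

```text
[-0.11080557 -0.0977685 ] [0.49205886 0.02718556 0.21720939] [ 0.11431653 -0.3587401  -0.0537177 ]
[310.96068028  86.55624178] [0.50667347 0.10561301 0.37424317] [[0.98, -0.18, 0.0], [-0.17, -0.93, 0.31], [-0.05, -0.31, -0.95]] 386.5267609791655
[-0.10906185 -0.12268166]
```

View pics/w2.png

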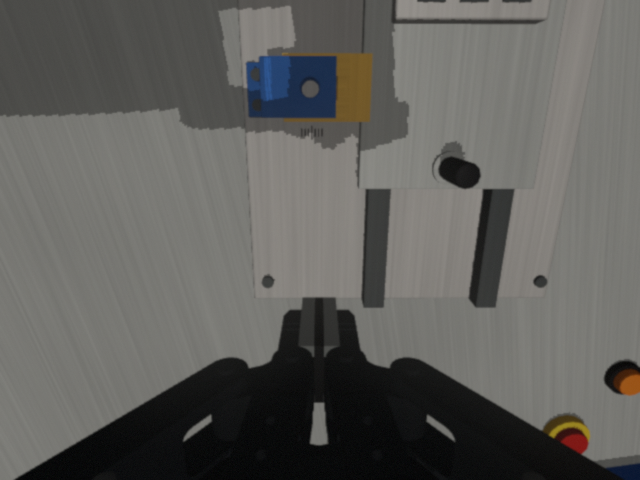

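The fork's hole is at (310,88), close to the nominal mark's projection at (311,86.6), and the brass tongue sits under it. The handle is at (460,172). Next I'll measure the hole more finely and set out for the pin.

```bash
cat >> h.py <<'E'
def hole(f,box,zt=.058):
    H=hsv(f); b=((abs(H[...,0].astype(int)-110)<18)&(H[...,1]>90)).astype(np.uint8)
    u0,v0,u1,v1=box; k=8
    s=cv2.resize(f['pixels'][v0:v1,u0:u1],None,fx=k,fy=k,interpolation=cv2.INTER_CUBIC)
    q=cv2.cvtColor(s,cv2.COLOR_BGR2HSV)[...,1]; t,m=cv2.threshold(q,0,255,cv2.THRESH_BINARY_INV+cv2.THRESH_OTSU)
    cs,_=cv2.findContours(m,cv2.RETR_EXTERNAL,cv2.CHAIN_APPROX_NONE)
    c=max((c for c in cs),key=cv2.contourArea); (x,y),ax,an=cv2.fitEllipse(c)
    u,v=(x+.5)/k-.5+u0,(y+.5)/k-.5+v0
    w=onplane(f,u,v,zt); d=np.array(ax)/k*f['R'][2]@np.array([0,0,1.]) if 0 else np.array(ax)/k
    print('hole px',u,v,'axes px',d,'world',w,'press',T(w)); return w
E
python3 - <<'E'
from h import *
f=dict(np.load('w2.npz')); hole(f,(298,76,324,101))
f=dict(np.load('top0.npz')); P=cloud(f);H=hsv(f)
hole(f,(220,260,236,276))
# pin yaw & button
h,S=H[...,0].astype(int),H[...,1]
m=((h<8)|(h>172))&(S>120)&(P[...,2]>.05); m[:,:405]=0;m[:,455:]=0;m[:250]=0;m[300:]=0
v,u=np.where(m); w=P[m][:,:2]; r=cv2.minAreaRect((w*1000).astype(np.float32)); print('pin rect mm',r)
g=(abs(h-65)<20)&(S>60); g[:,:405]=0;g[:,455:]=0;g[:250]=0;g[300:]=0
print('green',P[g].mean(0), g.sum())
rk=(abs(P[...,2]-.045)<.005)&(S<60); rk[:,:395]=0;rk[:,460:]=0;rk[:245]=0;rk[305:]=0
print('rack',cv2.minAreaRect((P[rk][:,:2]*1000).astype(np.float32)))
goto(.485,-.303,.2,-20)
# camera ground centre offset from TCP
E
```

```text
hole px 309.86946392059326 88.35740184783936 axes px [17.87704849 18.5061245 ] world [0.50440813 0.12301193 0.058     ] press [-0.11583979 -0.00128092]
hole px 227.81369972229004 267.03031969070435 axes px [5.12885904 6.44992733] world [0.502964   0.12239853 0.058     ] press [-0.11715052 -0.00214333]
pin rect mm ((463.61688232421875, -193.2958221435547), (30.783710479736328, 257.245361328125), 11.452057838439941)
green [ 0.47388439 -0.29832821  0.07919408] 10
rack ((486.0396423339844, -305.17425537109375), (60.9593505859375, 60.43385314941406), 71.39423370361328)
move [-32.59   5.13   1.59] rot [ 0.003 -0.003  0.169]
```

Emit:
send_rows(steps=[{"translation": [-37,5.5,1],"delta_rot": [0,0,0.169],"jaw": 6},{"translation": [-37,5.5,1],"delta_rot": [0,0,0.169],"jaw": 6},{"translation": [-37,5.5,1],"delta_rot": [0,0,0.169],"jaw": 6},{"translation": [-37,5.5,1],"delta_rot": [0,0,0.169],"jaw": 6},{"translation": [-37,5.5,1],"delta_rot": [0,0,0.169],"jaw": 6},{"translation": [-37,5.5,1],"delta_rot": [0,0,0.169],"jaw": 6},{"translation": [-37,5.5,1],"delta_rot": [0,0,0.169],"jaw": 6},{"translation": [-37,5.5,1],"delta_rot": [0,0,0.169],"jaw": 6}])

```text
time: 9.1
tool_pos: [0.4799, -0.3523, 0.2037]
tool_rot: [-0.001, 0.82, 0.572, 0.001]
contact_force: [0.4, 0.8, -0.5]
gripper_width: 0.701
grasp_force: 0.0
```

Emit:
send_rows(steps=[{"translation": [0,0,0],"delta_rot": [0,0,0],"jaw": 6},{"translation": [0,0,0],"delta_rot": [0,0,0],"jaw": 6},{"translation": [0,0,0],"delta_rot": [0,0,0],"jaw": 6},{"translation": [0,0,0],"delta_rot": [0,0,0],"jaw": 6},{"translation": [0,0,0],"delta_rot": [0,0,0],"jaw": 6},{"translation": [0,0,0],"delta_rot": [0,0,0],"jaw": 6},{"translation": [0,0,0],"delta_rot": [0,0,0],"jaw": 6},{"translation": [0,0,0],"delta_rot": [0,0,0],"jaw": 6}])

```text
time: 9.9
tool_pos: [0.4798, -0.3473, 0.2047]
tool_rot: [-0.0, 0.819, 0.574, 0.001]
contact_force: [-0.2, 1.0, 0.4]
gripper_width: 0.701
grasp_force: 0.0
```

```bash
python3 - <<'E'
from h import *
p,R,s=tool(); print(p,R.round(3).tolist(),s['contact_force'],s['joint_pos'])
f=cam('wrist');np.savez('w3.npz',**f);cv2.imwrite('pics/w3.png',f['pixels'])
P=cloud(f);H=hsv(f);h,S=H[...,0].astype(int),H[...,1]
m=(((h<8)|(h>172))&(S>120)&(P[...,2]>.083)&(P[...,2]<.1)).astype(np.uint8)
n,l,st,ce=cv2.connectedComponentsWithStats(m)
for i in range(1,n):
    if st[i,4]>100: 
        v,u=np.where(l==i); w=np.array([onplane(f,a,b,.091)[:2] for a,b in zip(u,v)])*1000
        print(st[i],ce[i],np.median(P[l==i],0),cv2.minAreaRect(w.astype(np.float32)))
E
```

```text
[ 0.47978322 -0.34728403  0.20472883] [[0.342, 0.94, 0.001], [0.94, -0.342, 0.001], [0.002, 0.0, -1.0]] [-0.17756017  0.98709591  0.35198143] [-7.52922547e-01 -1.57117055e-02  1.70464784e+00  1.55661950e-03
  1.45303667e+00 -4.04443975e-01]
[ 289  146   35   46 1369] [305.86924763 168.84660336] [ 0.48687451 -0.30521167  0.09192722] ((486.6990661621094, -305.4906005859375), (29.789905548095703, 22.57286834716797), 64.21138000488281)
```

View pics/w3.png

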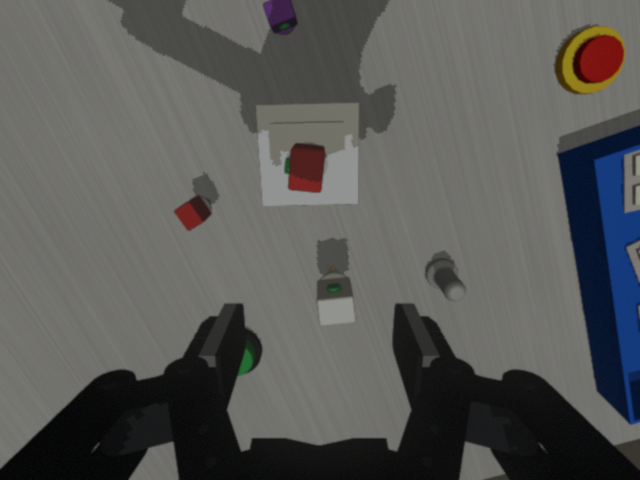

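The pin is at (306,168), with its green button on the left at (288,163), in the rack. The look-alikes are the small red one at (192,212), the purple at (280,15) and the white at (335,300). The block measures 29.8 × 22.6 mm, as specified.

```bash
python3 -c "
from h import *
goto(.4867,-.3055,.070,-25.8)"
```

```text
move [ 4.15 -0.78 13.48] rot [ 0.    -0.002  0.101]
```

Emit:
send_rows(steps=[{"translation": [2,-0.4,2],"delta_rot": [0,0,0.1],"jaw": 6},{"translation": [4.15,-0.8,4],"delta_rot": [0,0,0.1],"jaw": 6},{"translation": [4.15,-0.8,6],"delta_rot": [0,0,0.1],"jaw": 6},{"translation": [4.15,-0.8,8],"delta_rot": [0,0,0.1],"jaw": 6},{"translation": [4.15,-0.8,8],"delta_rot": [0,0,0.1],"jaw": 6},{"translation": [4.15,-0.8,8],"delta_rot": [0,0,0.1],"jaw": 6},{"translation": [4.15,-0.8,8],"delta_rot": [0,0,0.1],"jaw": 6},{"translation": [4.15,-0.8,8],"delta_rot": [0,0,0.1],"jaw": 6}])

```text
time: 10.75
tool_pos: [0.4872, -0.3065, 0.1264]
tool_rot: [0.001, 0.847, 0.532, 0.001]
contact_force: [0.4, 0.2, 0.2]
gripper_width: 0.7
grasp_force: 0.0
```

```bash
python3 - <<'E'
from h import *
p,R,s=tool(); print(p,s['contact_force'])
goto(.4867,-.3055,.070,-25.8)
f=cam('wrist')
P=cloud(f);H=hsv(f);h,S=H[...,0].astype(int),H[...,1]
m=(((h<8)|(h>172))&(S>120)&(P[...,2]>.083)&(P[...,2]<.1)).astype(np.uint8)
n,l,st,ce=cv2.connectedComponentsWithStats(m)
for i in range(1,n):
    if st[i,4]>100: 
        v,u=np.where(l==i); w=np.array([onplane(f,a,b,.091)[:2] for a,b in zip(u,v)])*1000
        print(st[i],ce[i],np.median(P[l==i],0),cv2.minAreaRect(w.astype(np.float32)))
E
```

```text
[ 0.48718948 -0.30646836  0.12640013] [0.4218248  0.16172554 0.24102665]
move [ 0.06 -0.1   5.64] rot [ 0.003 -0.001  0.001]
[ 293  237   44   56 2212] [314.6858047  266.15009042] [ 0.48723431 -0.30466417  0.09197255] ((487.2752380371094, -304.5551452636719), (31.839691162109375, 22.884817123413086), 64.52372741699219)
```

Emit:
send_rows(steps=[{"translation": [0.1,-0.05,2],"delta_rot": [0,0,0],"jaw": 6},{"translation": [0.1,-0.05,4],"delta_rot": [0,0,0],"jaw": 6},{"translation": [0.1,-0.05,5.6],"delta_rot": [0,0,0],"jaw": 6},{"translation": [0.1,-0.05,5.6],"delta_rot": [0,0,0],"jaw": 6},{"translation": [0.1,-0.05,5.6],"delta_rot": [0,0,0],"jaw": 5},{"translation": [0.1,-0.05,5.6],"delta_rot": [0,0,0],"jaw": 4},{"translation": [0.1,-0.05,5.6],"delta_rot": [0,0,0],"jaw": 3.3},{"translation": [0.1,-0.05,5.6],"delta_rot": [0,0,0],"jaw": 3.3}])

```text
time: 11.6
tool_pos: [0.487, -0.3049, 0.0697]
tool_rot: [0.0, 0.847, 0.532, 0.001]
contact_force: [-0.1, 0.0, 0.0]
gripper_width: 0.388
grasp_force: 0.0
```

Emit:
send_rows(steps=[{"translation": [0,0,0],"delta_rot": [0,0,0],"jaw": 2.9},{"translation": [0,0,0],"delta_rot": [0,0,0],"jaw": 2.6},{"translation": [0,0,0],"delta_rot": [0,0,0],"jaw": 2.2},{"translation": [0,0,0],"delta_rot": [0,0,0],"jaw": 1.8},{"translation": [0,0,0],"delta_rot": [0,0,0],"jaw": 1.8},{"translation": [0,0,0],"delta_rot": [0,0,0],"jaw": 1.8},{"translation": [0,0,0],"delta_rot": [0,0,0],"jaw": 1.8},{"translation": [0,0,0],"delta_rot": [0,0,0],"jaw": 1.8}])

```text
time: 12.4
tool_pos: [0.4865, -0.3045, 0.0691]
tool_rot: [-0.0, 0.847, 0.532, 0.001]
contact_force: [-2.2, 2.3, 5.8]
gripper_width: 0.263
grasp_force: 60.2
```

```bash
python3 - <<'E'
from h import *
p,R,s=tool(); print(p,R.round(3).tolist(),s['contact_force'],s['ft_torque'],s['gripper_width']*85.4,s['grasp_force'])
E
```

```text
[ 0.48650887 -0.30451488  0.06912444] [[0.434, 0.901, 0.001], [0.901, -0.434, 0.001], [0.002, -0.0, -1.0]] [-2.19688398  2.31387437  5.84452148] [0.25877479 0.43167728 0.03648171] 22.432210514484513 60.18393158912659
```

Emit:
send_rows(steps=[{"translation": [0,0,-0.5],"delta_rot": [0,0,0],"jaw": 1.8},{"translation": [0,0,-1.5],"delta_rot": [0,0,0],"jaw": 1.8},{"translation": [0,0,-3],"delta_rot": [0,0,0],"jaw": 1.8},{"translation": [0,0,-5],"delta_rot": [0,0,0],"jaw": 1.8},{"translation": [0,0,-7],"delta_rot": [0,0,0],"jaw": 1.8},{"translation": [0,0,-9],"delta_rot": [0,0,0],"jaw": 1.8},{"translation": [0,0,-11],"delta_rot": [0,0,0],"jaw": 1.8},{"translation": [0,0,-11],"delta_rot": [0,0,0],"jaw": 1.8}])

```text
time: 13.2
tool_pos: [0.4884, -0.3062, 0.1837]
tool_rot: [0.003, 0.847, 0.532, 0.002]
contact_force: [0.1, 0.6, -0.5]
gripper_width: 0.26
grasp_force: 59.5
```

```bash
python3 - <<'E'
from h import *
f=cam('wrist');cv2.imwrite('pics/w4.png',f['pixels']);np.savez('w4.npz',**f)
p,R,s=tool(); print(p,R.round(3).tolist(),s['contact_force'],s['ft_torque'],s['gripper_width']*85.4,s['grasp_force'])
goto(*W(-.1158,-.06),.18,-10.33)
E
```

```text
[ 0.48751063 -0.30551897  0.18141695] [[0.434, 0.901, 0.005], [0.901, -0.434, -0.002], [0.0, 0.005, -1.0]] [ 0.22013983  0.30976738 -1.51140005] [ 0.03755876  0.04335753 -0.00968403] 22.18434202559673 59.512531757354736
move [ 33.68 -15.51   0.08] rot [ 0.005  0.    -0.269]
```

View pics/w4.png

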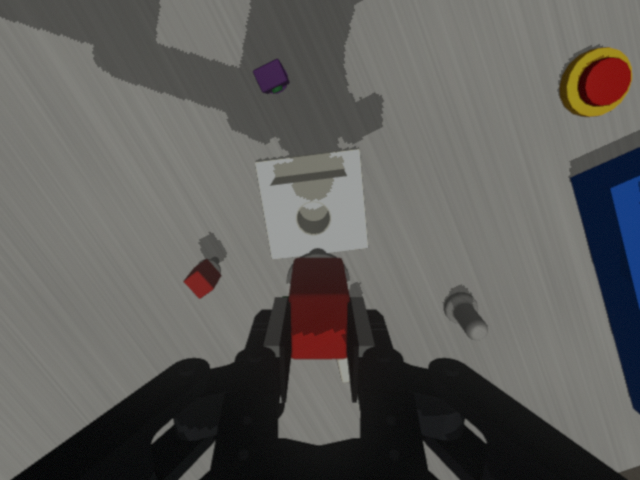

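The pin is held between the pads (block at rows 258–358, column 319), and the rack's hole at (313,218) is empty. I'll measure the pin's offset in the tool frame from depth.

```bash
python3 - <<'E'
from h import *
f=dict(np.load('w4.npz'));P=cloud(f);H=hsv(f);h,S=H[...,0].astype(int),H[...,1]
p,R,s=tool(); Q=(P-p)@R*1000
m=((h<8)|(h>172))&(S>120); m[:,:285]=0; m[:,355:]=0; m[:250]=0;m[362:]=0
A=Q[m]; top=A[abs(A[:,2]+21)<4]; print(len(A),len(top),'top x',np.percentile(top[:,0],[1,50,99]),'y',np.percentile(top[:,1],[1,50,99]),'z',np.median(top[:,2]))
fr=A[(A[:,2]>-15)]; print('front x',np.percentile(fr[:,0],[5,50,95]),'z',np.percentile(fr[:,2],[2,98]),'y',np.percentile(fr[:,1],[2,50,98]))
c=(S<90); c[:,:300]=0;c[:,338:]=0;c[:248]=0;c[268:]=0
B=Q[c&(abs(Q[...,2]-22)<12)]; print('collar',len(B),B.mean(0) if len(B) else '')
print('grid col 319 x,z:',[(v,Q[v,319].round(1).tolist()) for v in range(246,362,6)])
E
```

```text
4958 1880 top x [-15.60713706   6.27781144  13.74969295] y [-8.73000354  2.86799849 13.37934207] z -24.496603619899584
front x [12.69929176 13.18126736 13.59328559] z [-14.71534205   5.68712437] y [-7.86352497  3.35297427 12.84612968]
collar 199 [13.11787344  2.09899173 17.31207154]
grid col 319 x,z: [(246, [-23.8, 3.0, 135.0]), (252, [14.3, 2.6, 18.9]), (258, [13.2, 2.6, 13.5]), (264, [13.2, 2.6, 6.0]), (270, [13.0, 2.6, -0.5]), (276, [12.8, 2.5, -6.6]), (282, [13.3, 2.5, -13.8]), (288, [13.4, 2.5, -19.5]), (294, [12.6, 2.5, -23.4]), (300, [11.6, 2.5, -26.3]), (306, [8.3, 2.5, -25.1]), (312, [5.7, 2.5, -25.1]), (318, [3.0, 2.5, -25.0]), (324, [0.4, 2.5, -25.1]), (330, [-2.8, 2.5, -24.2]), (336, [-5.3, 2.5, -24.7]), (342, [-7.9, 2.5, -24.9]), (348, [-10.3, 2.5, -25.6]), (354, [-13.8, 2.5, -24.7]), (360, [-164.7, 3.2, 179.9])]
```

Emit:
send_rows(steps=[{"translation": [10,-4,0],"delta_rot": [0,0,-0.1],"jaw": 1.8},{"translation": [33.5,-15.5,0],"delta_rot": [0,0,-0.269],"jaw": 1.8},{"translation": [33.5,-15.5,0],"delta_rot": [0,0,-0.269],"jaw": 1.8},{"translation": [33.5,-15.5,0],"delta_rot": [0,0,-0.269],"jaw": 1.8},{"translation": [33.5,-15.5,0],"delta_rot": [0,0,-0.269],"jaw": 1.8},{"translation": [33.5,-15.5,0],"delta_rot": [0,0,-0.269],"jaw": 1.8},{"translation": [33.5,-15.5,0],"delta_rot": [0,0,-0.269],"jaw": 1.8},{"translation": [33.5,-15.5,0],"delta_rot": [0,0,-0.269],"jaw": 1.8}])

```text
time: 14.05
tool_pos: [0.4908, 0.0681, 0.1779]
tool_rot: [-0.002, 0.767, 0.642, 0.0]
contact_force: [-0.9, -1.7, -0.9]
gripper_width: 0.257
grasp_force: 59.5
```

Emit:
send_rows(steps=[{"translation": [0,0,0],"delta_rot": [0,0,0],"jaw": 1.8},{"translation": [0,0,0],"delta_rot": [0,0,0],"jaw": 1.8},{"translation": [0,0,0],"delta_rot": [0,0,0],"jaw": 1.8},{"translation": [0,0,0],"delta_rot": [0,0,0],"jaw": 1.8},{"translation": [0,0,0],"delta_rot": [0,0,0],"jaw": 1.8},{"translation": [0,0,0],"delta_rot": [0,0,0],"jaw": 1.8},{"translation": [0,0,0],"delta_rot": [0,0,0],"jaw": 1.8},{"translation": [0,0,0],"delta_rot": [0,0,0],"jaw": 1.8}])

```text
time: 14.85
tool_pos: [0.4922, 0.0643, 0.1793]
tool_rot: [-0.0, 0.768, 0.641, 0.001]
contact_force: [0.1, 1.0, -1.2]
gripper_width: 0.256
grasp_force: 59.5
```

```bash
cat > meas.py <<'E'
from h import *
p,R,s=tool()
f=cam('wrist');np.savez('w5.npz',**f);cv2.imwrite('pics/w5.png',f['pixels'])
p2,_,_=tool(); print(p,p2-p,T(p),s['contact_force'],s['ft_torque'],R.round(4).tolist())
P=cloud(f);H=hsv(f);h,S=H[...,0].astype(int),H[...,1]
Q=(P-p)@R*1000
m=((h<8)|(h>172))&(S>120); m[:,:270]=0; m[:,370:]=0; m[:250]=0;m[366:]=0
A=Q[m]; t=A[abs(A[:,2]+22)<5]; fr=A[(A[:,2]>-15)&(A[:,2]<8)]
zt=np.median(t[:,2])
print('block top x',np.percentile(t[:,0],[1,99]),'y',np.percentile(t[:,1],[1,99]),'z',zt,'front x',np.median(fr[:,0]),'y',np.percentile(fr[:,1],[1,99]))
b=(abs(h-110)<18)&(S>90)&(abs(P[...,2]-.058)<.01)
v,u=np.where(b)
if len(u):
    box=(u.min(),v.min(),u.max(),v.max()); print('fork box',box)
    # hole: non-blue component inside fork
    k=np.zeros(b.shape,np.uint8);k[b]=1; hull=cv2.convexHull(np.c_[u,v]); hm=np.zeros_like(k);cv2.fillConvexPoly(hm,hull,1)
    hm=cv2.erode(hm,np.ones((3,3)))
    g=((hm==1)&~((abs(h-110)<18)&(S>90))).astype(np.uint8)
    n,l,st,ce=cv2.connectedComponentsWithStats(g)
    for i in range(1,n):
        if st[i,4]>60:
            w=onplane(f,*ce[i],.058); print('cand',st[i],ce[i],w,T(w),'tool',((w-p)@R*1000).round(1))
            u0,v0,ww,hh,_=st[i]; hole(f,(u0-4,v0-4,u0+ww+4,v0+hh+4))
E
python3 meas.py
```

```text
[0.49222788 0.06427029 0.17931012] [-3.68463799e-05  6.85429047e-05 -4.04399808e-05] [-0.11728922 -0.06125456] [ 0.13132703  1.03712955 -1.21623852] [-0.00998756 -0.06577556 -0.01775244] [[0.1794, 0.9838, 0.0008], [0.9838, -0.1794, 0.0015], [0.0016, 0.0005, -1.0]]
block top x [-15.44853186  13.45417995] y [-10.02887214  11.98932172] z -22.809306290089058 front x 13.105499604640475 y [-9.71972276 11.70122101]
fork box (np.int64(264), np.int64(107), np.int64(347), np.int64(170))
cand [309 129  20  19 295] [318.88813559 138.12881356] [0.50445819 0.12496068 0.058     ] [-0.11613999  0.00064522] tool [ 61.7   1.1 121.4]
hole px 318.8506546020508 138.1960906982422 axes px [18.59831047 19.62644005] world [0.50442429 0.12492061 0.058     ] press [-0.11616616  0.00059973]
```

View pics/w5.png

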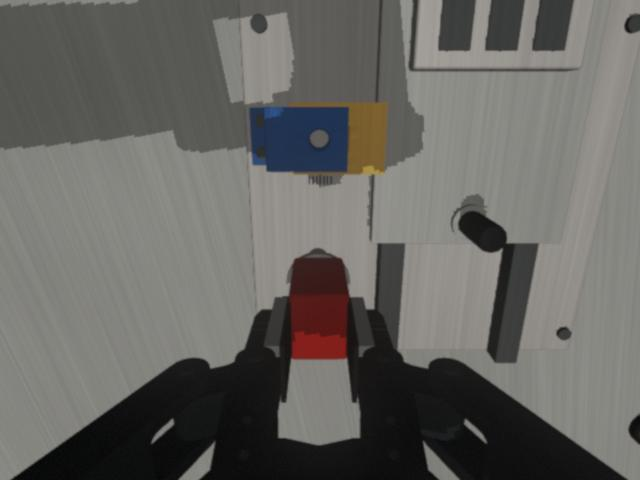

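The pin is held upright, with its block at (319,300) and the collar at (318,262). The hole is at (319,138), with the tongue slot beneath it. Hole minus pin in the tool frame comes to about (63, 0) mm.

Emit:
send_rows(steps=[{"translation": [2,0,0],"delta_rot": [0,0,0],"jaw": 1.8},{"translation": [4,0,1],"delta_rot": [0,0,0],"jaw": 1.8},{"translation": [5.5,0,2],"delta_rot": [0,0,0],"jaw": 1.8},{"translation": [6.3,0,3],"delta_rot": [0,0,0],"jaw": 1.8},{"translation": [6.3,0,4],"delta_rot": [0,0,0],"jaw": 1.8},{"translation": [6.3,0,4.8],"delta_rot": [0,0,0],"jaw": 1.8},{"translation": [6.3,0,4.8],"delta_rot": [0,0,0],"jaw": 1.8},{"translation": [6.3,0,4.8],"delta_rot": [0,0,0],"jaw": 1.8}])

```text
time: 15.7
tool_pos: [0.5034, 0.126, 0.1312]
tool_rot: [-0.0, 0.768, 0.64, 0.001]
contact_force: [-0.7, -0.6, -1.6]
gripper_width: 0.261
grasp_force: 59.5
```

```bash
python3 - <<'E'
from h import *
p,R,s=tool();print(p,T(p),R.round(4).tolist(),s['contact_force'])
f=cam('wrist');a=f['pixels'][200:330,240:400]
g=cam('scene');w=[*W(-.116,0),.058];c=proj(g,w).astype(int);print(c,proj(f,w))
b=g['pixels'][c[1]-50:c[1]+30,c[0]-50:c[0]+50]
cv2.imwrite('pics/c6.png',np.hstack([cv2.resize(a,(400,325),interpolation=2),cv2.resize(b,(400,325),interpolation=2)]))
E
```

```text
[0.50340027 0.12596853 0.1311587 ] [-0.11736149  0.00144703] [[0.1798, 0.9837, 0.0003], [0.9837, -0.1798, 0.0013], [0.0014, 0.0, -1.0]] [-0.69017252 -0.59198214 -1.56849403]
[382 188] [319.30675241 246.76279823]
```

View pics/c6.png

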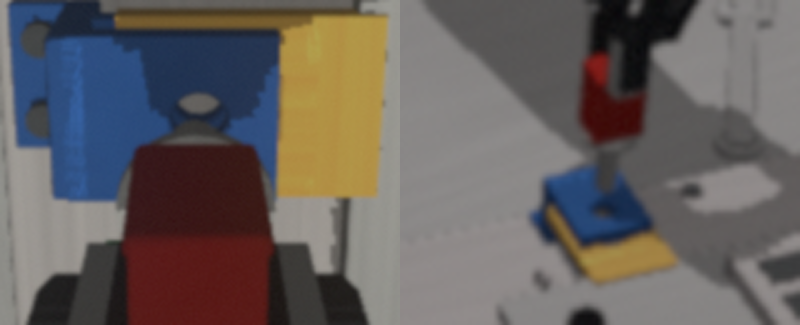

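On the left, the hole at (199,105) lies right ahead of the shank and collar, aligned in tool y. On the right, the foot at (605,185) hangs just over the hole at (605,208). Now I'll lower it while feeling for the hole.

Emit:
send_rows(steps=[{"translation": [0,0,0.3],"delta_rot": [0,0,0],"jaw": 1.8},{"translation": [0,0,0.6],"delta_rot": [0,0,0],"jaw": 1.8},{"translation": [0,0,0.9],"delta_rot": [0,0,0],"jaw": 1.8},{"translation": [0,0,1.1],"delta_rot": [0,0,0],"jaw": 1.8},{"translation": [0,0,1.25],"delta_rot": [0,0,0],"jaw": 1.8},{"translation": [0,0,1.35],"delta_rot": [0,0,0],"jaw": 1.8},{"translation": [0,0,1.45],"delta_rot": [0,0,0],"jaw": 1.8},{"translation": [0,0,1.55],"delta_rot": [0,0,0],"jaw": 1.8}])

```text
time: 16.6
tool_pos: [0.5036, 0.1266, 0.1159]
tool_rot: [-0.0, 0.768, 0.641, 0.001]
contact_force: [-0.0, 0.3, -0.9]
gripper_width: 0.256
grasp_force: 59.5
```

```bash
cat > st.py <<'E'
from h import *
p,R,s=tool();F=s['contact_force'];print('z',p[2].round(4),'press',T(p).round(4),'F press x,y,z',(F[:2]@X).round(1),(F[:2]@Y).round(1),F[2].round(1),'grip',s['gripper_width']*85.4,s['grasp_force'],'M',s['ft_torque'].round(2))
E
python3 st.py
```

```text
z 0.1159 press [-0.1173  0.0021] F press x,y,z -0.1 0.3 -0.9 grip 21.870166522814472 59.51594352722168 M [ 0.02  0.03 -0.04]
```

Emit:
send_rows(steps=[{"translation": [0,0,0.05],"delta_rot": [0,0,0],"jaw": 1.8},{"translation": [0,0,0.1],"delta_rot": [0,0,0],"jaw": 1.8},{"translation": [0,0,0.15],"delta_rot": [0,0,0],"jaw": 1.8},{"translation": [0,0,0.2],"delta_rot": [0,0,0],"jaw": 1.8},{"translation": [0,0,0.25],"delta_rot": [0,0,0],"jaw": 1.8},{"translation": [0,0,0.3],"delta_rot": [0,0,0],"jaw": 1.8},{"translation": [0,0,0.35],"delta_rot": [0,0,0],"jaw": 1.8},{"translation": [0,0,0.4],"delta_rot": [0,0,0],"jaw": 1.8}])

```text
time: 17.4
tool_pos: [0.504, 0.1266, 0.113]
tool_rot: [-0.0, 0.768, 0.641, 0.001]
contact_force: [-1.3, 0.1, 5.4]
gripper_width: 0.258
grasp_force: 60.4
```

```bash
python3 st.py
```

```text
z 0.113 press [-0.1168  0.0022] F press x,y,z -1.3 -0.1 5.4 grip 22.04763700919689 60.42772650718689 M [-0.03  0.45  0.03]
```

Emit:
send_rows(steps=[{"translation": [0,-0.03,0],"delta_rot": [0,0,0],"jaw": 1.8},{"translation": [0,-0.06,0],"delta_rot": [0,0,0],"jaw": 1.8},{"translation": [0,-0.1,0],"delta_rot": [0,0,0],"jaw": 1.8},{"translation": [0,-0.1,0],"delta_rot": [0,0,0],"jaw": 1.8},{"translation": [0,-0.1,0.05],"delta_rot": [0,0,0],"jaw": 1.8},{"translation": [0,-0.1,0.1],"delta_rot": [0,0,0],"jaw": 1.8},{"translation": [0,-0.1,0.1],"delta_rot": [0,0,0],"jaw": 1.8},{"translation": [0,-0.1,0.1],"delta_rot": [0,0,0],"jaw": 1.8}])

```text
time: 18.2
tool_pos: [0.5039, 0.1268, 0.1129]
tool_rot: [0.001, 0.768, 0.641, 0.002]
contact_force: [-0.8, -0.2, 7.7]
gripper_width: 0.254
grasp_force: 60.6
```

```bash
python3 st.py
```

```text
z 0.1129 press [-0.117   0.0024] F press x,y,z -0.8 -0.3 7.7 grip 21.657675661598393 60.645689964294434 M [-0.13  0.33  0.04]
```

Emit:
send_rows(steps=[{"translation": [0,0.05,-0.1],"delta_rot": [0,0,0],"jaw": 1.8},{"translation": [0.03,0.08,-0.1],"delta_rot": [0,0,0],"jaw": 1.8},{"translation": [0.06,0.08,-0.1],"delta_rot": [0,0,0],"jaw": 1.8},{"translation": [0.09,0.08,-0.1],"delta_rot": [0,0,0],"jaw": 1.8},{"translation": [0.12,0.08,-0.1],"delta_rot": [0,0,0],"jaw": 1.8},{"translation": [0.15,0.08,-0.1],"delta_rot": [0,0,0],"jaw": 1.8},{"translation": [0.15,0.08,-0.05],"delta_rot": [0,0,0],"jaw": 1.8},{"translation": [0.15,0.08,-0.05],"delta_rot": [0,0,0],"jaw": 1.8}])

```text
time: 19.0
tool_pos: [0.5043, 0.1276, 0.1128]
tool_rot: [0.0, 0.768, 0.641, 0.001]
contact_force: [-2.6, -1.9, 8.7]
gripper_width: 0.255
grasp_force: 60.7
```

```bash
python3 st.py
```

```text
z 0.1128 press [-0.1168  0.0032] F press x,y,z -2.2 -2.3 8.7 grip 21.752300531644646 60.66169023513794 M [-0.46  0.56 -0.02]
```

Emit:
send_rows(steps=[{"translation": [0,0,-1],"delta_rot": [0,0,0],"jaw": 1.8},{"translation": [0,0,-2.5],"delta_rot": [0,0,0],"jaw": 1.8},{"translation": [0,0,-5],"delta_rot": [0,0,0],"jaw": 1.8},{"translation": [0,0,-6],"delta_rot": [0,0,-0.15],"jaw": 1.8},{"translation": [0,0,-6],"delta_rot": [0,0,-0.3],"jaw": 1.8},{"translation": [0,0,-6],"delta_rot": [0,0,-0.45],"jaw": 1.8},{"translation": [0,0,-6],"delta_rot": [0,0,-0.6],"jaw": 1.8},{"translation": [0,0,-6],"delta_rot": [0,0,-0.7],"jaw": 1.8}])

```text
time: 19.8
tool_pos: [0.5033, 0.1282, 0.1718]
tool_rot: [-0.0, 0.499, 0.866, 0.001]
contact_force: [-0.1, 0.6, -1.3]
gripper_width: 0.255
grasp_force: 59.5
```

Emit:
send_rows(steps=[{"translation": [0,0,0],"delta_rot": [0,0,-0.15],"jaw": 1.8},{"translation": [0,0,0],"delta_rot": [0,0,-0.3],"jaw": 1.8},{"translation": [0,0,0],"delta_rot": [0,0,-0.4],"jaw": 1.8},{"translation": [0,0,0],"delta_rot": [0,0,-0.4],"jaw": 1.8},{"translation": [0,0,0],"delta_rot": [0,0,-0.4],"jaw": 1.8},{"translation": [0,0,0],"delta_rot": [0,0,-0.4],"jaw": 1.8},{"translation": [0,0,0],"delta_rot": [0,0,-0.4],"jaw": 1.8},{"translation": [0,0,0],"delta_rot": [0,0,-0.4],"jaw": 1.8}])

```text
time: 20.6
tool_pos: [0.5035, 0.128, 0.1714]
tool_rot: [0.0, 0.32, 0.947, 0.001]
contact_force: [0.6, -0.3, -1.9]
gripper_width: 0.256
grasp_force: 59.5
```

```bash
python3 st.py; python3 - <<'E'
from h import *
p,R,s=tool();print(R.round(3).tolist())
f=cam('scene');np.savez('s7.npz',**f)
ax=p-R[:,0]*.0013
for dz in(.022,-.02,-.024,-.045,-.052,-.056,-.06): print(dz,proj(f,ax+[0,0,dz]))
c=proj(f,ax+[0,0,-.05]).astype(int)
a=f['pixels'][c[1]-16:c[1]+12,c[0]-12:c[0]+13]
print(c); print('gray');print(cv2.cvtColor(a,cv2.COLOR_BGR2GRAY)); h=cv2.cvtColor(a,cv2.COLOR_BGR2HSV);print('sat');print(h[...,1])
E
```

```text
z 0.1714 press [-0.1176  0.0034] F press x,y,z 0.6 -0.2 -1.9 grip 21.87595813887841 59.51555907726288 M [-0.03 -0.07 -0.02]
[[-0.795, 0.606, 0.001], [0.606, 0.795, 0.002], [0.001, 0.002, -1.0]]
0.022 [388.29128752 136.89535511]
-0.02 [386.79547892 153.69305517]
-0.024 [386.65694404 155.24878049]
-0.045 [385.94038611 163.29561557]
-0.052 [385.70547125 165.93367324]
-0.056 [385.57210156 167.43139428]
-0.06 [385.43935715 168.9220936 ]
[385 165]
gray
[[ 87  87  88  88  87  87  87  82  65  42  30  30  28  30  29  25  29  28
   33  49  77  96 114 126 132]
 [ 88  88  87  88  87  88  88  82  64  40  30  28  28  29  27  30  27  29
   32  50  74  87  98 114 128]
 [ 88  87  87  88  87  88  88  82  63  40  31  27  28  26  28  25  28  27
   34  52  75  86  90 101 119]
 [ 88  88  87  88  88  88  87  80  61  40  29  29  29  28  28  29  29  27
   36  57  77  87  88  94 110]
 [ 88  89  88  89  89  87  86  76  56  36  27  29  27  28  28  28  27  30
   38  60  78  85  87  90  94]
 [ 89  89  88  89  89  86  84  75  55  36  28  27  30  26  28  28  27  28
   40  61  78  86  88  89  89]
 [ 88  89  88  87  
[... 4536 characters left out ...]
 6   6   7   4   7   7  10   9   8   8
    6   6   8   8   6   6   6]
 [  6   6   7   5   8   6   6   3   8   8   6   6   9   6   6   6   8   6
    8   6   8   8   6   6   6]
 [  6   6   6   5   5   8   6   6   8   8   8   3   6   8   6   8   8   8
    8   6   6   6   6   6   6]
 [  6   6   6   6   4   7   5   6   8   6   6   8   6   8   6   8   6   6
    8   6   3   6   8   8   6]
 [  6   7   6   6   6   6   5   8   6   6   8   8   8   6   6   3   8   6
    6   8   6   6   8   6   8]
 [  6   6   7   7   6   6   6   7   8   6   6   6   8   6   6   6   8   6
    6   6   8   6   8   6   6]
 [  6   7   7   5   6   6   8   7   5   6   3   6   6   3   3   6   6   6
    6   6   6   3   6   6   6]]
```

```bash
python3 - <<'E'
from h import *
f=cam('wrist'); np.savez('w8.npz',**f)
p,R,s=tool(); Q=((cloud(f)-p)@R*1000).round(0); H=hsv(f)
for v in range(240,366,9): print(v,[tuple(Q[v,u].astype(int))+tuple(int(x) for x in H[v,u]) for u in (262,272,280,286,290,296,348,352,358,366,376)])
g=(abs(H[...,0].astype(int)-65)<20)&(H[...,1]>60); n,l,st,ce=cv2.connectedComponentsWithStats(g.astype(np.uint8))
print([(st[i].tolist()) for i in range(1,n) if st[i,4]>3])
f=dict(np.load('s7.npz'));H=hsv(f);print('brass hue',H[165:169,380:384,0]);a=H[125:160,365:405];g=(abs(a[...,0].astype(int)-65)<20)&(a[...,1]>60);print('green scene',np.argwhere(g)[:10])
E
```

```text
240 [(np.int64(-25), np.int64(-49), np.int64(157), 17, 15, 154), (np.int64(-25), np.int64(-41), np.int64(155), 17, 15, 151), (np.int64(-25), np.int64(-34), np.int64(156), 13, 14, 130), (np.int64(-13), np.int64(-26), np.int64(121), 19, 84, 140), (np.int64(-10), np.int64(-22), np.int64(112), 108, 162, 126), (np.int64(-10), np.int64(-17), np.int64(113), 108, 159, 125), (np.int64(-11), np.int64(21), np.int64(113), 108, 160, 107), (np.int64(-10), np.int64(24), np.int64(111), 109, 143, 100), (np.int64(-13), np.int64(29), np.int64(120), 21, 156, 167), (np.int64(-24), np.int64(39), np.int64(154), 15, 16, 98), (np.int64(-25), np.int64(48), np.int64(156), 17, 16, 111)]
249 [(np.int64(-33), np.int64(-50), np.int64(156), 15, 14, 151), (np.int64(-33), np.int64(-41), np.int64(156), 19, 14, 150), (np.int64(-33), np.int64(-34), np.int64(155), 19, 13, 153), (np.int64(-33), np.int64(-29), np.int64(156), 18, 17, 154), (np.int64(-32), np.int64(-25), np.int64(153), 18, 39, 156), (np.int64(-18), np.int64(-18), np.int64(113), 108, 160, 124), (np.int64(-20), np.int64(22), np.int64(120), 21, 158, 174), (np.i
[... 7324 characters left out ...]
0, 24), (np.int64(11), np.int64(-14), np.int64(-59), 10, 36, 21), (np.int64(5), np.int64(-13), np.int64(-52), 0, 16, 31), (np.int64(1), np.int64(-12), np.int64(-45), 0, 38, 20), (np.int64(-10), np.int64(-12), np.int64(-30), 3, 125, 49), (np.int64(-16), np.int64(-10), np.int64(-22), 1, 197, 133), (np.int64(-7), np.int64(10), np.int64(-34), 4, 62, 29), (np.int64(3), np.int64(10), np.int64(-49), 8, 41, 25), (np.int64(5), np.int64(12), np.int64(-52), 10, 21, 37), (np.int64(10), np.int64(13), np.int64(-59), 0, 21, 24), (np.int64(11), np.int64(16), np.int64(-60), 170, 28, 27)]
[]
brass hue [[20 17 15 18]
 [17 17 16 16]
 [15 17 18 16]
 [12 17 16 15]]
green scene [[18 15]
 [18 16]
 [19 15]
 [19 16]]
```

```bash
python3 - <<'E'
from h import *
from scipy.spatial.transform import Rotation as Ro
# tool frame at w2: TCP/quat reported then
p=np.array([.49206,.02719,.21721]); R=Ro.from_quat([.768,.641,.003,.001]).as_matrix()
for n,pp,RR,us in(('w2.npz',p,R,(308,316,324,330)),):
    f=dict(np.load(n)); Q=((cloud(f)-pp)@RR*1000)
    for v in range(290,350,5): print(v,[Q[v,u].round(0).astype(int).tolist() for u in us])
    print('cam',((-f['R'].T@f['t'])-pp)@RR*1000)
f=dict(np.load('w3.npz')); p=np.array([.47978,-.34728,.20473]); R=np.array([[0.342,0.94,0.001],[0.94,-0.342,0.001],[0.002,0,-1.]])
Q=((cloud(f)-p)@R*1000)
for v in range(296,350,6): print(v,[Q[v,u].round(0).astype(int).tolist() for u in (216,225,235,241,395,405,415)])
E
```

```text
290 [[-94, -10, 202], [-93, -2, 200], [-94, 6, 202], [-94, 12, 200]]
295 [[-100, -10, 201], [-99, -2, 200], [-99, 6, 200], [-100, 12, 201]]
300 [[9, -3, -20], [10, 0, -20], [10, 3, -21], [10, 5, -22]]
305 [[9, -3, -24], [10, 0, -24], [10, 3, -24], [10, 5, -25]]
310 [[10, -3, -29], [10, 0, -28], [10, 3, -29], [10, 5, -29]]
315 [[10, -3, -33], [10, 0, -32], [10, 3, -33], [10, 5, -33]]
320 [[10, -3, -36], [10, 0, -36], [10, 3, -36], [10, 5, -36]]
325 [[10, -3, -39], [10, 0, -39], [10, 3, -39], [10, 5, -39]]
330 [[10, -3, -43], [10, 0, -43], [9, 3, -42], [9, 5, -42]]
335 [[10, -2, -46], [10, 0, -46], [10, 3, -45], [9, 5, -45]]
340 [[9, -2, -48], [10, 0, -49], [10, 3, -49], [10, 5, -49]]
345 [[10, -2, -52], [10, 0, -51], [10, 3, -51], [9, 5, -51]]
cam [  80.29362842    1.19840203 -156.76298745]
296 [[-102, -105, 203], [-102, -96, 203], [-102, -85, 204], [-103, -79, 205], [-102, 80, 203], [-102, 91, 204], [-102, 101, 203]]
302 [[-109, -106, 204], [-108, -96, 202], [-109, -86, 204], [-109, -80, 205], [-109, 80, 203], [-109, 91, 204], [-109, 101, 203]]
308 [[-116, -106, 204], [10, -34, -26], [10, -30, -27], [8, -29, -24], [7, 31, -21], [10, 34, -27], [10, 37, -28]]
314 [[-123, -107, 203], [10, -33, -32], [9, -29, -31], [6, -29, -25], [4, 31, -22], [10, 33, -32], [10, 36, -32]]
320 [[10, -35, -36], [10, -32, -36], [9, -29, -34], [3, -29, -24], [3, 31, -24], [10, 32, -36], [10, 35, -36]]
326 [[10, -34, -40], [10, -31, -40], [7, -29, -35], [1, -29, -25], [-1, 31, -22], [10, 31, -40], [10, 35, -40]]
332 [[10, -33, -44], [10, -30, -44], [5, -29, -36], [-2, -29, -25], [-2, 31, -25], [8, 31, -40], [10, 34, -44]]
338 [[10, -32, -47], [10, -29, -47], [3, -29, -37], [-4, -29, -26], [-5, 31, -25], [6, 31, -41], [10, 33, -48]]
344 [[9, -32, -50], [9, -29, -49], [1, -29, -37], [-6, -29, -27], [-7, 31, -26], [3, 31, -41], [10, 32, -51]]
```

The depth images show that the fingertips actually end about 19 mm above the reported TCP, not 14 mm beyond it. So the pads hold only the top of the block, the button is not squeezed, and the ball is still out, with brass visible beside the shank. I'll put the pin back in the rack and regrip about 33 mm lower.

```bash
python3 -c "
from h import *
goto(.4865,-.3045,.18,-25.8)"
```

```text
move [-24.86 -35.42  -0.94] rot [ 1.00e-03 -2.00e-03  1.37e+00]
```

Emit:
send_rows(steps=[{"translation": [-24.9,-35.4,-0.9],"delta_rot": [0,0,1.37],"jaw": 1.8},{"translation": [-24.9,-35.4,-0.9],"delta_rot": [0,0,1.37],"jaw": 1.8},{"translation": [-24.9,-35.4,-0.9],"delta_rot": [0,0,1.37],"jaw": 1.8},{"translation": [-24.9,-35.4,-0.9],"delta_rot": [0,0,1.37],"jaw": 1.8},{"translation": [-24.9,-35.4,-0.9],"delta_rot": [0,0,1.37],"jaw": 1.8},{"translation": [-24.9,-35.4,-0.9],"delta_rot": [0,0,1.37],"jaw": 1.8},{"translation": [-24.9,-35.4,-0.9],"delta_rot": [0,0,1.37],"jaw": 1.8},{"translation": [-24.9,-35.4,-0.9],"delta_rot": [0,0,1.37],"jaw": 1.8}])

```text
time: 21.5
tool_pos: [0.488, -0.2738, 0.1793]
tool_rot: [-0.0, 0.801, 0.599, 0.001]
contact_force: [0.4, 0.7, -0.8]
gripper_width: 0.26
grasp_force: 59.6
```

```bash
python3 -c "
from h import *
goto(.4865,-.3045,.18,-25.8);print(tool()[0])"
```

```text
move [-2.99  0.72 -0.08] rot [ 0.001 -0.002  0.163]
[ 0.48800555 -0.27380899  0.17926923]
```

Emit:
send_rows(steps=[{"translation": [-3,0.7,0],"delta_rot": [0,0,0.163],"jaw": 1.8},{"translation": [-3,0.7,0],"delta_rot": [0,0,0.163],"jaw": 1.8},{"translation": [-3,0.7,0],"delta_rot": [0,0,0.163],"jaw": 1.8},{"translation": [-3,0.7,1],"delta_rot": [0,0,0.163],"jaw": 1.8},{"translation": [-3,0.7,3],"delta_rot": [0,0,0.163],"jaw": 1.8},{"translation": [-3,0.7,5],"delta_rot": [0,0,0.163],"jaw": 1.8},{"translation": [-3,0.7,5],"delta_rot": [0,0,0.163],"jaw": 1.8},{"translation": [-3,0.7,5],"delta_rot": [0,0,0.163],"jaw": 1.8}])

```text
time: 22.3
tool_pos: [0.4867, -0.3011, 0.1284]
tool_rot: [-0.001, 0.845, 0.535, 0.0]
contact_force: [-0.4, -0.1, -0.9]
gripper_width: 0.258
grasp_force: 59.6
```

```bash
python3 -c "
from h import *
goto(.4865,-.3045,.0695,-25.8)"; python3 st.py
```

```text
move [-0.33  0.13  5.89] rot [-0.002 -0.002  0.009]
z 0.1284 press [-0.0572 -0.4216] F press x,y,z -0.3 -0.2 -0.9 grip 22.038232163430436 59.55956518650055 M [ 0.01 -0.03 -0.02]
```

Emit:
send_rows(steps=[{"translation": [-0.33,0.13,0],"delta_rot": [0,0,0],"jaw": 1.8},{"translation": [-0.33,0.13,1],"delta_rot": [0,0,0],"jaw": 1.8},{"translation": [-0.33,0.13,2],"delta_rot": [0,0,0],"jaw": 1.8},{"translation": [-0.33,0.13,3],"delta_rot": [0,0,0],"jaw": 1.8},{"translation": [-0.33,0.13,4],"delta_rot": [0,0,0],"jaw": 1.8},{"translation": [-0.33,0.13,5],"delta_rot": [0,0,0],"jaw": 1.8},{"translation": [-0.33,0.13,5.5],"delta_rot": [0,0,0],"jaw": 1.8},{"translation": [-0.33,0.13,5.75],"delta_rot": [0,0,0],"jaw": 1.8}])

```text
time: 23.1
tool_pos: [0.4863, -0.3055, 0.0704]
tool_rot: [-0.001, 0.845, 0.534, 0.0]
contact_force: [0.3, -0.7, -1.0]
gripper_width: 0.257
grasp_force: 59.6
```

```bash
python3 st.py;python3 -c "
from h import *
goto(.4865,-.3045,.0695,-25.8)"
```

```text
z 0.0704 press [-0.0568 -0.4261] F press x,y,z 0.4 -0.6 -1.0 grip 21.981280957944136 59.62176740169525 M [ 0.02 -0.01  0.01]
move [ 0.1  -0.02  0.09] rot [-0.001 -0.002  0.007]
```

Emit:
send_rows(steps=[{"translation": [0.1,0,0.1],"delta_rot": [0,0,0],"jaw": 1.8},{"translation": [0.1,0,0.1],"delta_rot": [0,0,0],"jaw": 2.6},{"translation": [0.1,0,0.1],"delta_rot": [0,0,0],"jaw": 3.4},{"translation": [0.1,0,0.1],"delta_rot": [0,0,0],"jaw": 4.5},{"translation": [0.1,0,0.1],"delta_rot": [0,0,0],"jaw": 6},{"translation": [0.1,0,1],"delta_rot": [0,0,0],"jaw": 6},{"translation": [0.1,0,2],"delta_rot": [0,0,0],"jaw": 6},{"translation": [0.1,0,2],"delta_rot": [0,0,0],"jaw": 6}])

```text
time: 23.9
tool_pos: [0.4857, -0.3037, 0.0489]
tool_rot: [-0.003, 0.845, 0.534, 0.0]
contact_force: [-0.3, -0.1, -0.3]
gripper_width: 0.699
grasp_force: 0.0
```

```bash
python3 st.py;python3 - <<'E'
from h import *
f=cam('wrist'); p,R,s=tool(); P=cloud(f); Q=(P-p)@R*1000; H=hsv(f);h,S=H[...,0].astype(int),H[...,1]
m=((h<8)|(h>172))&(S>120); m[:,:240]=0;m[:,400:]=0;m[:200]=0
A=Q[m]; zt=np.percentile(A[:,2],3); t=A[abs(A[:,2]-np.percentile(A[:,2],20))<5]
print(len(A),'z',np.percentile(A[:,2],[1,10,50,90]),'x',np.percentile(t[:,0],[1,99]),'y',np.percentile(t[:,1],[1,99]),'world z',np.percentile(P[m][:,2],[50,90,99]))
goto(.4865,-.3045,.037,-25.8)
E
```

```text
z 0.0489 press [-0.0577 -0.4245] F press x,y,z -0.3 -0.1 -0.3 grip 59.687926231744626 0.0 M [0.03 0.05 0.03]
7373 z [-43.57931237 -42.85925742 -41.88314883 -17.3597963 ] x [-15.1355497   13.75153842] y [-9.20973454 13.16036499] world z [0.091537   0.09250242 0.0932357 ]
move [-0.03  0.06  1.27] rot [-0.003 -0.002  0.007]
```

Emit:
send_rows(steps=[{"translation": [0,0.05,0.6],"delta_rot": [0,0,0],"jaw": 6},{"translation": [0,0.05,1.2],"delta_rot": [0,0,0],"jaw": 6},{"translation": [0,0.05,1.2],"delta_rot": [0,0,0],"jaw": 5},{"translation": [0,0.05,1.2],"delta_rot": [0,0,0],"jaw": 4},{"translation": [0,0.05,1.2],"delta_rot": [0,0,0],"jaw": 3.4},{"translation": [0,0.05,1.2],"delta_rot": [0,0,0],"jaw": 3},{"translation": [0,0.05,1.2],"delta_rot": [0,0,0],"jaw": 2.7},{"translation": [0,0.05,1.2],"delta_rot": [0,0,0],"jaw": 2.4}])

```text
time: 24.75
tool_pos: [0.4882, -0.3055, 0.04]
tool_rot: [0.0, 0.845, 0.534, 0.001]
contact_force: [1.1, -0.7, 0.8]
gripper_width: 0.284
grasp_force: 5.9
```

Emit:
send_rows(steps=[{"translation": [0,0,0],"delta_rot": [0,0,0],"jaw": 2.1},{"translation": [0,0,0],"delta_rot": [0,0,0],"jaw": 1.8},{"translation": [0,0,0],"delta_rot": [0,0,0],"jaw": 1.8},{"translation": [0,0,0],"delta_rot": [0,0,0],"jaw": 1.8},{"translation": [0,0,0],"delta_rot": [0,0,0],"jaw": 1.8},{"translation": [0,0,0],"delta_rot": [0,0,0],"jaw": 1.8},{"translation": [0,0,0],"delta_rot": [0,0,0],"jaw": 1.8},{"translation": [0,0,0],"delta_rot": [0,0,0],"jaw": 1.8}])

```text
time: 25.55
tool_pos: [0.4881, -0.3055, 0.0401]
tool_rot: [0.0, 0.845, 0.534, 0.001]
contact_force: [0.4, -0.2, 6.1]
gripper_width: 0.272
grasp_force: 59.0
```

```bash
python3 st.py
```

```text
z 0.0401 press [-0.055  -0.4257] F press x,y,z 0.4 -0.1 6.1 grip 23.1946430889952 59.03952822089195 M [-0.07 -0.32  0.01]
```

Emit:
send_rows(steps=[{"translation": [0,0,-0.5],"delta_rot": [0,0,0],"jaw": 1.8},{"translation": [0,0,-1.5],"delta_rot": [0,0,0],"jaw": 1.8},{"translation": [0,0,-3],"delta_rot": [0,0,0],"jaw": 1.8},{"translation": [0,0,-5],"delta_rot": [0,0,0],"jaw": 1.8},{"translation": [0,0,-7],"delta_rot": [0,0,0],"jaw": 1.8},{"translation": [0,0,-9],"delta_rot": [0,0,0],"jaw": 1.8},{"translation": [0,0,-11],"delta_rot": [0,0,0],"jaw": 1.8},{"translation": [0,0,-11.5],"delta_rot": [0,0,0],"jaw": 1.8}])

```text
time: 26.35
tool_pos: [0.4887, -0.3063, 0.1583]
tool_rot: [0.002, 0.845, 0.534, 0.001]
contact_force: [1.0, 0.5, -0.9]
gripper_width: 0.27
grasp_force: 58.8
```

```bash
python3 st.py; python3 -c "
from h import *
goto(*W(-.117,-.06),.155,-10.33)"
```

```text
z 0.1583 press [-0.0543 -0.4264] F press x,y,z 0.8 0.7 -0.9 grip 23.027766333888724 58.81948783993721 M [ 0.   -0.03 -0.02]
move [ 33.76 -15.57   0.26] rot [ 0.005  0.    -0.263]
```

Emit:
send_rows(steps=[{"translation": [10,-4,0],"delta_rot": [0,0,-0.1],"jaw": 1.8},{"translation": [33.7,-15.6,0],"delta_rot": [0,0,-0.263],"jaw": 1.8},{"translation": [33.7,-15.6,0],"delta_rot": [0,0,-0.263],"jaw": 1.8},{"translation": [33.7,-15.6,0],"delta_rot": [0,0,-0.263],"jaw": 1.8},{"translation": [33.7,-15.6,0],"delta_rot": [0,0,-0.263],"jaw": 1.8},{"translation": [33.7,-15.6,0],"delta_rot": [0,0,-0.263],"jaw": 1.8},{"translation": [33.7,-15.6,0],"delta_rot": [0,0,-0.263],"jaw": 1.8},{"translation": [33.7,-15.6,0],"delta_rot": [0,0,-0.263],"jaw": 1.8}])

```text
time: 27.15
tool_pos: [0.4898, 0.0696, 0.1546]
tool_rot: [-0.001, 0.767, 0.642, 0.001]
contact_force: [-0.6, -0.7, -0.7]
gripper_width: 0.271
grasp_force: 58.9
```

Emit:
send_rows(steps=[{"translation": [0,0,0],"delta_rot": [0,0,0],"jaw": 1.8},{"translation": [0,0,0],"delta_rot": [0,0,0],"jaw": 1.8},{"translation": [0,0,0],"delta_rot": [0,0,0],"jaw": 1.8},{"translation": [0,0,0],"delta_rot": [0,0,0],"jaw": 1.8},{"translation": [0,0,0],"delta_rot": [0,0,0],"jaw": 1.8},{"translation": [0,0,0],"delta_rot": [0,0,0],"jaw": 1.8},{"translation": [0,0,0],"delta_rot": [0,0,0],"jaw": 1.8},{"translation": [0,0,0],"delta_rot": [0,0,0],"jaw": 1.8}])

```text
time: 27.95
tool_pos: [0.491, 0.0659, 0.155]
tool_rot: [-0.0, 0.768, 0.641, 0.001]
contact_force: [0.3, 0.7, -0.9]
gripper_width: 0.272
grasp_force: 58.9
```

```bash
sed -i "s/m\[:250\]=0;m\[366:\]=0/m[:200]=0/; s/abs(A\[:,2\]+22)<5/abs(A[:,2]-np.percentile(A[:,2],20))<4/; s/(A\[:,2\]>-15)&(A\[:,2\]<8)/(A[:,2]>-40)\&(A[:,2]<-20)/" meas.py; python3 meas.py; python3 st.py
```

```text
[0.49101526 0.06588816 0.155048  ] [1.45746606e-05 1.00489458e-04 3.50509827e-05] [-0.1187723  -0.05988036] [ 0.3042414   0.68931922 -0.93663638] [-0.02190886 -0.05456525 -0.01573877] [[0.1794, 0.9838, 0.0005], [0.9838, -0.1794, 0.0016], [0.0016, 0.0003, -1.0]]
block top x [-15.18148078  13.70287301] y [-10.58423178  12.66552507] z -51.75901475534644 front x 13.28770265004962 y [-10.11852058  12.76305288]
fork box (np.int64(261), np.int64(109), np.int64(352), np.int64(178))
cand [311 133  21  20 330] [321.09393939 142.53636364] [0.50445694 0.12519655 0.058     ] [-0.11618351  0.00087704] tool [60.6  2.6 97.1]
hole px 321.0937080383301 142.63817691802979 axes px [19.56884384 21.03865433] world [0.50444554 0.12513427 0.058     ] press [-0.11618357  0.00081373]
z 0.1551 press [-0.1188 -0.0598] F press x,y,z -0.9 -0.5 -0.3 grip 23.150148980111634 58.925160616636276 M [-0.02  0.04  0.02]
```

Emit:
send_rows(steps=[{"translation": [2,0,0],"delta_rot": [0,0,0],"jaw": 1.8},{"translation": [4,0.1,0.5],"delta_rot": [0,0,0],"jaw": 1.8},{"translation": [5.5,0.15,1.5],"delta_rot": [0,0,0],"jaw": 1.8},{"translation": [6.15,0.15,3],"delta_rot": [0,0,0],"jaw": 1.8},{"translation": [6.15,0.15,4.5],"delta_rot": [0,0,0],"jaw": 1.8},{"translation": [6.15,0.15,5.5],"delta_rot": [0,0,0],"jaw": 1.8},{"translation": [6.15,0.15,5.7],"delta_rot": [0,0,0],"jaw": 1.8},{"translation": [6.15,0.15,5.7],"delta_rot": [0,0,0],"jaw": 1.8}])

```text
time: 28.8
tool_pos: [0.503, 0.1259, 0.0973]
tool_rot: [-0.001, 0.768, 0.64, 0.0]
contact_force: [0.7, 0.7, -1.5]
gripper_width: 0.277
grasp_force: 58.9
```

```bash
python3 st.py
```

```text
z 0.0973 press [-0.1177  0.0013] F press x,y,z 0.6 0.8 -1.5 grip 23.665620238973297 58.915670961141586 M [ 0.02 -0.03  0.02]
```

Emit:
send_rows(steps=[{"translation": [0.05,0.04,0.2],"delta_rot": [0,0,0],"jaw": 1.8},{"translation": [0.05,0.04,0.4],"delta_rot": [0,0,0],"jaw": 1.8},{"translation": [0.05,0.04,0.6],"delta_rot": [0,0,0],"jaw": 1.8},{"translation": [0.05,0.04,0.75],"delta_rot": [0,0,0],"jaw": 1.8},{"translation": [0.05,0.04,0.9],"delta_rot": [0,0,0],"jaw": 1.8},{"translation": [0.05,0.04,1.0],"delta_rot": [0,0,0],"jaw": 1.8},{"translation": [0.05,0.04,1.1],"delta_rot": [0,0,0],"jaw": 1.8},{"translation": [0.05,0.04,1.2],"delta_rot": [0,0,0],"jaw": 1.8}])

```text
time: 29.6
tool_pos: [0.504, 0.1269, 0.0861]
tool_rot: [-0.0, 0.768, 0.641, 0.001]
contact_force: [-0.1, 1.4, -2.3]
gripper_width: 0.277
grasp_force: 58.9
```

```bash
python3 st.py
```

```text
z 0.0861 press [-0.1169  0.0024] F press x,y,z -0.3 1.3 -2.3 grip 23.652248318271084 58.915910795331 M [ 0.02  0.04 -0.  ]
```

Emit:
send_rows(steps=[{"translation": [-0.03,-0.03,0.1],"delta_rot": [0,0,0],"jaw": 1.8},{"translation": [-0.03,-0.03,0.2],"delta_rot": [0,0,0],"jaw": 1.8},{"translation": [-0.03,-0.03,0.3],"delta_rot": [0,0,0],"jaw": 1.8},{"translation": [-0.03,-0.03,0.4],"delta_rot": [0,0,0],"jaw": 1.8},{"translation": [-0.03,-0.03,0.5],"delta_rot": [0,0,0],"jaw": 1.8},{"translation": [-0.03,-0.03,0.6],"delta_rot": [0,0,0],"jaw": 1.8},{"translation": [-0.03,-0.03,0.7],"delta_rot": [0,0,0],"jaw": 1.8},{"translation": [-0.03,-0.03,0.8],"delta_rot": [0,0,0],"jaw": 1.8}])

```text
time: 30.4
tool_pos: [0.5037, 0.1266, 0.0781]
tool_rot: [-0.0, 0.768, 0.641, 0.001]
contact_force: [0.3, 0.7, -0.6]
gripper_width: 0.271
grasp_force: 58.9
```

```bash
python3 st.py
```

```text
z 0.0781 press [-0.1172  0.0021] F press x,y,z 0.2 0.7 -0.6 grip 23.180201639785352 58.91688488423824 M [-0.01 -0.03  0.05]
```

Emit:
send_rows(steps=[{"translation": [0,0,0.15],"delta_rot": [0,0,0],"jaw": 1.8},{"translation": [0,0,0.3],"delta_rot": [0,0,0],"jaw": 1.8},{"translation": [0,0,0.45],"delta_rot": [0,0,0],"jaw": 1.8},{"translation": [0,0,0.6],"delta_rot": [0,0,0],"jaw": 1.8},{"translation": [0,0,0.75],"delta_rot": [0,0,0],"jaw": 1.8},{"translation": [0,0,0.9],"delta_rot": [0,0,0],"jaw": 1.8},{"translation": [0,0,1.05],"delta_rot": [0,0,0],"jaw": 1.8},{"translation": [0,0,1.2],"delta_rot": [0,0,0],"jaw": 1.8}])

```text
time: 31.2
tool_pos: [0.5037, 0.1267, 0.066]
tool_rot: [-0.0, 0.768, 0.641, 0.001]
contact_force: [0.0, 0.4, -0.9]
gripper_width: 0.274
grasp_force: 58.9
```

```bash
python3 st.py
```

```text
z 0.066 press [-0.1172  0.0022] F press x,y,z -0.1 0.4 -0.9 grip 23.35918811650253 58.91804963350296 M [ 0.04 -0.06 -0.04]
```

Foot 23 mm down, no force. I'll continue to 11 mm, just short of seating at about 0.053.

Emit:
send_rows(steps=[{"translation": [0,0,0.15],"delta_rot": [0,0,0],"jaw": 1.8},{"translation": [0,0,0.3],"delta_rot": [0,0,0],"jaw": 1.8},{"translation": [0,0,0.45],"delta_rot": [0,0,0],"jaw": 1.8},{"translation": [0,0,0.6],"delta_rot": [0,0,0],"jaw": 1.8},{"translation": [0,0,0.75],"delta_rot": [0,0,0],"jaw": 1.8},{"translation": [0,0,0.9],"delta_rot": [0,0,0],"jaw": 1.8},{"translation": [0,0,1.0],"delta_rot": [0,0,0],"jaw": 1.8},{"translation": [0,0,1.1],"delta_rot": [0,0,0],"jaw": 1.8}])

```text
time: 32.0
tool_pos: [0.5037, 0.1266, 0.055]
tool_rot: [-0.0, 0.768, 0.641, 0.001]
contact_force: [0.2, -0.5, -2.0]
gripper_width: 0.272
grasp_force: 58.9
```

```bash
python3 st.py
```

```text
z 0.055 press [-0.1172  0.0022] F press x,y,z 0.3 -0.5 -2.0 grip 23.22881341824162 58.918002024292946 M [ 0.03 -0.   -0.01]
```

Emit:
send_rows(steps=[{"translation": [0,0,0.05],"delta_rot": [0,0,0],"jaw": 1.8},{"translation": [0,0,0.1],"delta_rot": [0,0,0],"jaw": 1.8},{"translation": [0,0,0.15],"delta_rot": [0,0,0],"jaw": 1.8},{"translation": [0,0,0.2],"delta_rot": [0,0,0],"jaw": 1.8},{"translation": [0,0,0.25],"delta_rot": [0,0,0],"jaw": 1.8},{"translation": [0,0,0.3],"delta_rot": [0,0,0],"jaw": 1.8},{"translation": [0,0,0.35],"delta_rot": [0,0,0],"jaw": 1.8},{"translation": [0,0,0.35],"delta_rot": [0,0,0],"jaw": 1.8}])

```text
time: 32.8
tool_pos: [0.5038, 0.1267, 0.0531]
tool_rot: [-0.001, 0.768, 0.641, 0.0]
contact_force: [-5.0, -1.2, 7.6]
gripper_width: 0.274
grasp_force: 60.3
```

```bash
python3 st.py
```

```text
z 0.0531 press [-0.1171  0.0022] F press x,y,z -4.7 -2.1 7.6 grip 23.437330329944434 60.2806855738163 M [-0.1   0.94 -0.02]
```

Contact came at z = 0.0531, the predicted seat height. I'll release.

Emit:
send_rows(steps=[{"translation": [0,0,0.06],"delta_rot": [0,0,0],"jaw": 1.8},{"translation": [0,0,0.06],"delta_rot": [0,0,0],"jaw": 1.8},{"translation": [0,0,0.06],"delta_rot": [0,0,0],"jaw": 2.6},{"translation": [0,0,0.0],"delta_rot": [0,0,0],"jaw": 3.0},{"translation": [0,0,-0.1],"delta_rot": [0,0,0],"jaw": 3.6},{"translation": [0,0,-0.2],"delta_rot": [0,0,0],"jaw": 4.4},{"translation": [0,0,-0.2],"delta_rot": [0,0,0],"jaw": 5.2},{"translation": [0,0,-0.2],"delta_rot": [0,0,0],"jaw": 5.5}])

```text
time: 33.6
tool_pos: [0.5038, 0.1266, 0.0537]
tool_rot: [-0.0, 0.768, 0.641, 0.001]
contact_force: [-0.2, -0.3, -0.0]
gripper_width: 0.648
grasp_force: 0.0
```

```bash
python3 st.py
```

```text
z 0.0537 press [-0.1171  0.0022] F press x,y,z -0.2 -0.3 -0.0 grip 55.30428741862807 0.0 M [-0.02 -0.04  0.01]
```

Now I'll go straight up 12 cm, then back off and check the pin.

Emit:
send_rows(steps=[{"translation": [0,0,-1],"delta_rot": [0,0,0],"jaw": 5.5},{"translation": [0,0,-3],"delta_rot": [0,0,0],"jaw": 5.5},{"translation": [0,0,-6],"delta_rot": [0,0,0],"jaw": 5.5},{"translation": [0,0,-9],"delta_rot": [0,0,0],"jaw": 5.5},{"translation": [-3,0,-12],"delta_rot": [0,0,0],"jaw": 5.5},{"translation": [-6,0,-12],"delta_rot": [0,0,0],"jaw": 5.5},{"translation": [-6,0,-12],"delta_rot": [0,0,0],"jaw": 5.5},{"translation": [-6,0,-12],"delta_rot": [0,0,0],"jaw": 5.5}])

```text
time: 34.4
tool_pos: [0.4929, 0.0672, 0.1741]
tool_rot: [-0.0, 0.768, 0.64, 0.001]
contact_force: [1.2, -0.2, -0.1]
gripper_width: 0.643
grasp_force: 0.0
```

Emit:
send_rows(steps=[{"translation": [0,0,0],"delta_rot": [0,0,0],"jaw": 5.5},{"translation": [0,0,0],"delta_rot": [0,0,0],"jaw": 5.5},{"translation": [0,0,0],"delta_rot": [0,0,0],"jaw": 5.5},{"translation": [0,0,0],"delta_rot": [0,0,0],"jaw": 5.5},{"translation": [0,0,0],"delta_rot": [0,0,0],"jaw": 5.5},{"translation": [0,0,0],"delta_rot": [0,0,0],"jaw": 5.5},{"translation": [0,0,0],"delta_rot": [0,0,0],"jaw": 5.5},{"translation": [0,0,0],"delta_rot": [0,0,0],"jaw": 5.5}])

```text
time: 35.2
tool_pos: [0.4929, 0.0674, 0.1736]
tool_rot: [-0.0, 0.768, 0.641, 0.001]
contact_force: [-0.0, -0.7, 0.3]
gripper_width: 0.642
grasp_force: 0.0
```

```bash
python3 st.py; python3 - <<'E'
from h import *
f=cam('wrist'); P=cloud(f); H=hsv(f);h,S=H[...,0].astype(int),H[...,1]
m=((h<8)|(h>172))&(S>110)&(P[...,2]>.08); d=np.hypot(P[...,0]-.504,P[...,1]-.125)<.05; m&=d
print('pin top z',np.percentile(P[m][:,2],[5,50,95]),'n',m.sum(),'centre press',T(P[m].mean(0)))
w=np.array([onplane(f,u,v,.104)[:2] for v,u in np.argwhere(m&(P[...,2]>.098))])*1000; print(cv2.minAreaRect(w.astype(np.float32)))
A=P[m&(P[...,2]>.099)]; c=np.linalg.lstsq(np.c_[A[:,:2],np.ones(len(A))],A[:,2],rcond=None)[0]; print('tilt deg',np.degrees(np.arctan(c[:2])))
g=(abs(h-65)<20)&(S>60)&d; print('green',g.sum(),P[g].mean(0) if g.any() else '', T(P[g].mean(0)) if g.any() else '')
b=(abs(h-110)<18)&(S>90)&d; print('fork top z',np.median(P[b][:,2]))
k=(H[...,2]<60)&(P[...,2]>.06)&(np.hypot(P[...,0]-.607,P[...,1]-.039)<.05); print('handle',T(P[k].mean(0)),k.sum())
E
```

```text
z 0.1736 press [-0.1172 -0.058 ] F press x,y,z 0.1 -0.7 0.3 grip 54.813966471605895 0.0 M [-0.04 -0.02  0.02]
pin top z [0.10354888 0.1048628  0.10601679] n 2137 centre press [-0.11530139  0.00120027]
((505.17132568359375, 124.5301513671875), (29.192731857299805, 23.24272346496582), 79.66361236572266)
tilt deg [ 1.68882416 13.82833376]
green 136 [0.48981141 0.11572746 0.14104638] [-0.12889368 -0.01106476]
fork top z 0.058935319508609335
handle [-0.00398801 -0.05967505] 1212
```

```bash
python3 - <<'E'
from h import *
f=cam('wrist'); 
def hd(f):
    P=cloud(f);H=hsv(f);k=(H[...,2]<60)&(P[...,2]>.08)&(np.hypot(P[...,0]-.607,P[...,1]-.039)<.03); print('handle top',T(np.median(P[k],0)),k.sum())
hd(f); hd(dict(np.load('w2.npz'))); hd(dict(np.load('w5.npz')))
P=cloud(f); H=hsv(f);h,S=H[...,0].astype(int),H[...,1]
m=((h<8)|(h>172))&(S>110)&(P[...,2]>.1)&(np.hypot(P[...,0]-.504,P[...,1]-.125)<.05)
m=cv2.erode(m.astype(np.uint8),np.ones((9,9)))>0; A=P[m]; A=A[abs(A[:,2]-np.median(A[:,2]))<.004]
c=np.linalg.lstsq(np.c_[A[:,:2],np.ones(len(A))],A[:,2],rcond=None)[0]; print('tilt',np.degrees(np.arctan(c[:2])),len(A),np.median(A[:,2]))
g=(abs(h-65)<20)&(S>60)&(np.hypot(P[...,0]-.504,P[...,1]-.125)<.03)&(P[...,2]<.11); print('green',g.sum(),np.median(P[g],0),T(np.median(P[g],0)), 'x range',np.percentile([(q[:2]-o)@X for q in P[g]],[5,95]))
E
```

```text
handle top [-0.00316346 -0.06030833] 854
handle top [-0.0031032  -0.06135015] 655
handle top [-0.00326579 -0.0602651 ] 1008
tilt [-0.01779984  0.08667247] 1407 0.1050186267664393
green 99 [0.49121703 0.12728673 0.09402078] [-0.12958363  0.0005592 ] x range [-0.13097987 -0.1284314 ]
```

The pin stands upright with 0° tilt and its collar flush. The button is about 4 mm proud, the handle is unchanged from its home position, and the robot touches nothing.

```bash
python3 -c "
from plant import *
print(job_done())"
```

```text
the job is handed in; nothing more can be done
None
```

The job is handed in: the carriage was pushed home against its stop, and the red pin is seated flush through the fork and tongue with its button sprung out. My first grip missed the button, so the pin touched the fork at about 9 N with its ball out, and I put it back in the rack and gripped it again.

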